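# Charge and set up a belt-driven stone tumbler

### The arm

A 7-joint arm with a two-finger parallel gripper is mounted at the origin on the work surface. World frame = base frame: x ahead of the robot, y to its left, z up, the work surface at z = 0. Lengths are in m, angles in rad, forces in N, time in s.
With the tool pointing down it reaches from about 0.4 to 0.85 m from the base axis. Payload 10.4 kg.
Tool frame: the origin (TCP) lies at the very end of the fingers, on their centre line; the grasp point (between the pads) lies 19 mm behind it; x points along the fingers, z is the direction in which the jaws open and shut, and the axes are right-handed (so a half turn about x gives the same grasp; the last joint's range is limited). The gripper opens to 85 mm and grips with 20 to 120 N. Pads are 22 mm wide; open, the fingers measure 114 mm over their backs; the gripper's body (76 mm by 85 mm) begins 54 mm behind the grasp point. The pads swing forward as they close: fully open they stand 13 mm farther back than shut.
Start: joints at [-1.241, 0.332, -0.065, 1.46, 0.022, 1.35, -0.088], TCP at [0.216, 0.587, 0.231] pointing down, gripper open.
Joint ranges: [-2.6, 2.6], [-0.5, 2.12], [-1.47, 1.34], [0.16, 2.42], [-1.27, 4.41], [0.06, 2.06], [-2.6, 2.6]. Speed limits (rad/s): [2.22, 2.22, 2.79, 2.79, 3.14, 3.14, 3.14].

### API

Orientations are given as a unit quaternion [x, y, z, w].
In Python, from workcell import get_obs, camera, camera_info, hand_in gives the robot as it stands.
- The arm moves only by the tool move_arm, never from a script. Its argument "motion" is text: rows parted by semicolons, each of 4 numbers parted by spaces: the shift along the world's x, y, z in m, then the turn about the world's z in rad. In form: tx ty tz spin; .... A call has 1 to 10 rows; each row is the pose to reach, as a shift and turn from the pose commanded when the call began; what a row does not reach only later rows make up. A row lasts 1/8 s, in which the tool goes at most 62.5 mm and 10.7 degrees, less where a joint would pass 70% of its speed; a pose out of reach is approached as far as the arm can. A call with a gripper value outside its range is refused whole. "grip" is the opening, from 0 (shut) to 1 (fully open), set as the call begins (left out, the last holds). The fingers move at their own pace and stop on an object; "force" is the grip in N (left out, the last holds). Time passes only in rows, so rows that repeat a pose let the fingers close. It gives the time, the measured TCP pose, the force and the opening at its end, in the units of the state.
- get_obs(): the state, without advancing time (a new reading comes with each control period).
- camera(name): name is "side" or "top" or "wrist"; returns (picture, depth): 480x640x3 uint8, red, green, blue; 480x640 float32, m along the optical axis (not along the pixel's ray), 0 where there is no reading.
- camera_info(name): a dict with "camera_matrix" (3x3 intrinsics, pixels), "eye" and "attitude" of the camera in the world. Camera axes: x right, y up, looking along -z (the intrinsics and any distortion apply to the point x, -y, -z); pixel columns grow to the right and rows downward; lengths in m; the calibration is good to about 2 mm. A picture is of the moment at which its call begins: read the wrist's pose just before it. camera_info takes no time and is no camera call; for the wrist camera it gives the pose at the moment of the call.
- hand_in(): hands the job in, once; it reports no verdict.
The state is a dict: "clock": time; "joint_pos": joint angles; "joint_velocities": joint speeds; "tau": joint torques, N m; "position": TCP position; "ee_rot": TCP orientation; "ft_force": force on the tool from outside, world axes, zero at the start; "torque": the same for the moment, N m; "grip_width": opening from 0.0 (shut) to 1.0 (fully open).
Only numpy, scipy, OpenCV 4.12 (cv2) and the standard library are available. Lean on these libraries where they do the work, as an engineer would, in place of code of your own. Each camera call takes 0.05 s, during which the arm holds its last target.

### The job

Charge the stone tumbler: put every rough stone from the cork mat into its open tub and swing the tub's lid fully shut. Then guide the belt-shift lever round the zigzag gate, from the stop slot by the red dot to the end of the fast slot by the green dot, and after that check the belt: draw the spring tension gauge out by its handle until its pointer stands in the red band, hold it there for two seconds, and let the gauge go back fully home. Do not draw the gauge to the very end of its travel, and leave the game pegs and the glass jar standing where they are.

Things in the scene. Friction and masses are not known exactly. Their poses are not given: they have to be found in the camera images.
- tumbler: vibratory stone tumbler, fixed, place and yaw vary; origin on the table under the middle of its base (230 deep, 350 mm wide). x points from front to back (away from the robot), y to the left, z up. Offsets in all these texts are in this frame, mm. Left: trough tub, black inside, with a hinged lid. Right (y -165 to -45, x -90 to 90): red drive housing 110 high. Black belt guard, 97 high, between them.
- tub_floor (a point): middle of the inside floor of the tub, at (-30, 75, 30) of the tumbler. The trough is 160 mm long along y; along x it is 90 mm wide at the floor, widening to 140 mm at 30 mm above the floor, then straight up to the open rim 65 mm above the floor.
- hatch (a joint): lid of the tub: angle in rad, 0 = fully shut, about 1.57 = standing upright (as it starts, more or less). A stiff hinge: it stays wherever it is left (about 1 to 3 N at its handle move it). Lid 150 x 172 mm, 24 mm thick above the rim when shut.
- hatch_hinge (a point): middle of the lid's hinge line, which runs along the tumbler's y along the back rim of the tub, at (45, 75, 97) of the tumbler
- hatch_bar (a point): middle of the lid's wire handle: a round steel bar 10 mm thick, 70 mm long, parallel to the hinge, 185 mm from the hinge line and 35 mm beyond the lid's front edge (clear gap 32 mm). It is at the top while the lid stands open, and in front of the tub, at (-140, 75, 105) of the tumbler, when shut.
- gate (a point): centre of the zigzag gate on the plate's top face, at (35, -105, 110) of the tumbler. Slot 14 mm wide, lever shaft 10 mm thick. The slot's centre line runs, in x, y from here (tumbler axes, mm): stop slot end (-12, -22) by the red dot, (12, -22), (12, 0), (-12, 0) by the yellow dot (slow), (-12, 22), fast slot end (12, 22) by the green dot.
- lever_fore (a joint): fore-and-aft lean of the lever in rad: 0 upright, + to the back (+x of the tumbler). Plate offset = 92 mm x tan. Fast slot end about +0.13 to +0.15, stop slot end about -0.13 to -0.15.
- lever_side (a joint): sideways lean of the lever in rad: 0 upright, + to the left (+y of the tumbler). Fast slot about +0.235, stop slot about -0.235. The lever has friction and stays where it is left (about 1 N at the knob moves it).
- lever_knob (a point): centre of the lever's black ball knob, 32 mm across. The lever leans both ways about a pivot 95 mm below the gate point; the knob is 150 mm from the pivot, so it moves 1.6 times as far as the shaft at the plate (about 39 mm fore and aft, 35 mm between neighbouring legs), about 160 mm above the table.
- gauge (a joint): travel of the spring tension gauge in m: 0 = home (held in by its spring), grows as its handle is drawn straight out of the housing's front (along -x of the tumbler). The pointer stands in the red band on the scale from 0.046 to 0.054; the end of travel is 0.072. The spring pulls back with about 3 N at home and 10 N at the red band.
- gauge_bar (a point): middle of the gauge's handle: a round black crossbar 12 mm thick and 70 mm long along the tumbler's y, 80 mm above the table, carried by two thin rods at its ends that slide into the housing; at home it is at (-145, -105, 80) of the tumbler, with a clear gap of 49 mm between bar and housing.
- mat: cork sorting mat 190 x 270 mm, 3 mm thick, fixed; origin on the table under its middle
- stone1_mid (a point): rough stone, a faceted roundish lump 36 mm across and 28 mm high with upright flanks at half height; this point is at its middle, 14 mm above its flat underside. 30 to 65 g. On the mat at the start; may be absent.
- stone2_mid (a point): rough stone, a faceted roundish lump 36 mm across and 28 mm high with upright flanks at half height; this point is at its middle, 14 mm above its flat underside. 30 to 65 g. On the mat at the start; may be absent.
- stone3_mid (a point): rough stone, a faceted roundish lump 36 mm across and 28 mm high with upright flanks at half height; this point is at its middle, 14 mm above its flat underside. 30 to 65 g. On the mat at the start; may be absent.
- stone4_mid (a point): rough stone, a faceted roundish lump 36 mm across and 28 mm high with upright flanks at half height; this point is at its middle, 14 mm above its flat underside. 30 to 65 g. On the mat at the start; may be absent.
- stone5_mid (a point): rough stone, a faceted roundish lump 36 mm across and 28 mm high with upright flanks at half height; this point is at its middle, 14 mm above its flat underside. 30 to 65 g. On the mat at the start; may be absent.
- peg_red_mid (a point): red coloured plastic game peg standing upright, 22 mm across its foot, 46 mm tall; this point is half-way up. A bystander. It stands on the mat among the stones.
- peg_blue_mid (a point): blue coloured plastic game peg standing upright, 22 mm across its foot, 46 mm tall; this point is half-way up. A bystander.
- peg_yellow_mid (a point): yellow coloured plastic game peg standing upright, 22 mm across its foot, 46 mm tall; this point is half-way up. A bystander.
- jar_mid (a point): glass jar with a screw-top lid, 72 mm across, 100 mm tall; this point is half-way up. A bystander.
Mind the look-alikes: they are no part of the job. What is shaped like the part that bears stone1_mid but purple is not meant. What is shaped like the part that bears stone3_mid but turquoise is not meant.

How it is judged:
On the way, in this order (a step that is already met when the one before it is completed fails the run):
1. every stone lies in the tub and the lid is fully shut (x of stone1_mid in the frame of tub_floor between -0.072 and 0.072 m and y of stone1_mid in the frame of tub_floor between -0.082 and 0.082 m and z of stone1_mid in the frame of tub_floor between 0 and 0.062 m and x of stone2_mid in the frame of tub_floor between -0.072 and 0.072 m and y of stone2_mid in the frame of tub_floor between -0.082 and 0.082 m and z of stone2_mid in the frame of tub_floor between 0 and 0.062 m and x of stone3_mid in the frame of tub_floor between -0.072 and 0.072 m and y of stone3_mid in the frame of tub_floor between -0.082 and 0.082 m and z of stone3_mid in the frame of tub_floor between 0 and 0.062 m and x of stone4_mid in the frame of tub_floor between -0.072 and 0.072 m and y of stone4_mid in the frame of tub_floor between -0.082 and 0.082 m and z of stone4_mid in the frame of tub_floor between 0 and 0.062 m and x of stone5_mid in the frame of tub_floor between -0.072 and 0.072 m and y of stone5_mid in the frame of tub_floor between -0.082 and 0.082 m and z of stone5_mid in the frame of tub_floor between 0 and 0.062 m and value of joint hatch below 0.06 rad), for 0.2 s.
2. the lever stands at the end of the fast slot by the green dot (value of joint lever_side above 0.19 rad and value of joint lever_fore above 0.08 rad and value of joint hatch below 0.06 rad), for 0.3 s.
3. the gauge is drawn out with its pointer in the red band and held there (value of joint gauge between 0.046 and 0.054 m and value of joint lever_side above 0.19 rad and value of joint lever_fore above 0.08 rad), for 1 s.
At the end, for the whole second after the job is handed in: Every stone present is inside the tub, the lid shut within 0.06 rad, the lever at the end of the fast slot (side lean above 0.19, fore lean above 0.08 rad), the gauge home within 5 mm, after it was held at 46 to 54 mm for a second once lid and lever were done (all of step 2 and x of stone1_mid in the frame of tub_floor between -0.072 and 0.072 m and y of stone1_mid in the frame of tub_floor between -0.082 and 0.082 m and z of stone1_mid in the frame of tub_floor between 0 and 0.062 m and x of stone2_mid in the frame of tub_floor between -0.072 and 0.072 m and y of stone2_mid in the frame of tub_floor between -0.082 and 0.082 m and z of stone2_mid in the frame of tub_floor between 0 and 0.062 m and x of stone3_mid in the frame of tub_floor between -0.072 and 0.072 m and y of stone3_mid in the frame of tub_floor between -0.082 and 0.082 m and z of stone3_mid in the frame of tub_floor between 0 and 0.062 m and x of stone4_mid in the frame of tub_floor between -0.072 and 0.072 m and y of stone4_mid in the frame of tub_floor between -0.082 and 0.082 m and z of stone4_mid in the frame of tub_floor between 0 and 0.062 m and x of stone5_mid in the frame of tub_floor between -0.072 and 0.072 m and y of stone5_mid in the frame of tub_floor between -0.082 and 0.082 m and z of stone5_mid in the frame of tub_floor between 0 and 0.062 m and value of joint gauge below 0.005 m); the robot touches nothing.
It fails at once if the gauge is drawn past 66 mm, nearly to the end of its travel (value of joint gauge above 0.066 m).
It fails at once if the red peg is pushed away or knocked over (distance of peg_red_mid from where it was at the start of the episode above 0.05 m or angle between peg_red_mid's own z axis and vertical above 0.6 rad).
It fails at once if the blue peg is pushed away or knocked over (distance of peg_blue_mid from where it was at the start of the episode above 0.05 m or angle between peg_blue_mid's own z axis and vertical above 0.6 rad).
It fails at once if the yellow peg is pushed away or knocked over (distance of peg_yellow_mid from where it was at the start of the episode above 0.05 m or angle between peg_yellow_mid's own z axis and vertical above 0.6 rad).
It fails at once if the jar is pushed away or knocked over (distance of jar_mid from where it was at the start of the episode above 0.05 m or angle between jar_mid's own z axis and vertical above 0.6 rad).
Of stone1, stone2, stone3, stone4, stone5 only 3 to 5 are there at a start; the rules pass over those that are not, and their reading is None.
At some moment in a run one of stone1, stone2, stone3, stone4, stone5 may be knocked a few centimetres aside while the robot is not near it.
Once in a run the grip may slacken for a moment while it holds something.
It also fails if it takes over 210 s, if anything falls off the work surface, if the arm or the gripper's body presses on something with over 40 N, if the wrist force passes 120 N, or if a joint passes its speed limit or range.

## Working session

There is one attempt and no reset: what is moved stays moved. The work goes in short steps, Python scripts to look and compute and a tool call to move; the robot and the scene stay as the last step left them, time stands still between calls to the robot, and variables do not carry over. Pictures are saved under pics/ and viewed, and the job is handed in when it is done.

Besides the shell and the picture viewer there is one more tool, called by a JSON object that holds its "fn" and its "kwargs", one argument or row to a line. move_arm: Moves the arm, as the interface text tells. Its arguments: {"type":"object","properties":{"motion":{"type":"string"},"grip":{"type":"number"},"force":{"type":"number"}},"required":["motion"]}

```bash
ls; mkdir -p pics; cat > h.py <<'E'
import numpy as np, cv2
from workcell import get_obs, camera, camera_info
def shot(name,fn):
    info=camera_info(name); rgb,d=camera(name)
    cv2.imwrite('pics/'+fn+'.png',rgb[:,:,::-1]); np.savez('/tmp/'+fn+'.npz',rgb=rgb,d=d,K=np.array(info['camera_matrix']),eye=np.array(info['eye']),att=np.array(info['attitude']))
    return rgb,d,info
def load(fn):
    return np.load('/tmp/'+fn+'.npz')
def R_of(a):
    a=np.array(a)
    if a.shape==(3,3): return a
    from scipy.spatial.transform import Rotation as R
    return R.from_quat(a).as_matrix()
def pts(z):
    K=z['K'];d=z['d'];v,u=np.mgrid[0:480,0:640]
    x=(u-K[0,2])/K[0,0]*d; y=(v-K[1,2])/K[1,1]*d
    P=np.stack([x,-y,-d],-1)
    return P@R_of(z['att']).T+z['eye']
def proj(z,p):
    q=(np.asarray(p)-z['eye'])@R_of(z['att']); K=z['K']
    return K[0,2]+K[0,0]*q[...,0]/-q[...,2], K[1,2]+K[1,1]*-q[...,1]/-q[...,2]
E
python3 - <<'E'
from h import *
for n in('side','top','wrist'):
    r,d,i=shot(n,n+'0'); print(n,i)
print(get_obs())
E
```

```text
pics
side {'camera_matrix': array([[556.89731637,   0.        , 313.5221796 ],
       [  0.        , 556.89731637, 234.72530215],
       [  0.        ,   0.        ,   1.        ]]), 'eye': array([ 0.24639339, -0.76286984,  1.11170236]), 'attitude': array([ 0.31265957, -0.06302566, -0.17479709,  0.93151368])}
top {'camera_matrix': array([[460.4075906 ,   0.        , 315.10726818],
       [  0.        , 460.4075906 , 250.29251108],
       [  0.        ,   0.        ,   1.        ]]), 'eye': array([ 0.42384819, -0.05212998,  1.14100694]), 'attitude': array([-0.04652073,  0.0393846 ,  0.71310654, -0.69840084])}
wrist {'camera_matrix': array([[402.07100448,   0.        , 320.25543225],
       [  0.        , 402.07100448, 240.19975994],
       [  0.        ,   0.        ,   1.        ]]), 'eye': array([0.15154087, 0.60913237, 0.37291369]), 'attitude': array([-0.11176542, -0.0767248 ,  0.56686795,  0.8125777 ])}
{'clock': 0.15, 'joint_pos': array([-1.24061485,  0.33272639, -0.06470702,  1.46074026,  0.02156998,
        1.34985291, -0.08851531]), 'joint_velocities': array([-3.35303312e-04, -1.45842787e-03,  1.59428527e-04, -3.38138669e-03,
        5.76671590e-04, -1.27890907e-03, -4.29805416e-05]), 'tau': array([ 1.56872622e-03, -6.25830531e+01,  4.96738579e-02, -3.91852319e+01,
        1.62753859e-02,  7.49381259e-03,  2.86737043e-05]), 'position': array([0.21583645, 0.58626505, 0.23070277]), 'ee_rot': array([-0.40471545,  0.58027764,  0.40429128,  0.57968252]), 'ft_force': array([0.24934905, 0.00986159, 0.10405289]), 'torque': array([-0.01356334,  0.01443317,  0.00972452]), 'grip_width': 0.9998836400131296}
```

View pics/top0.png

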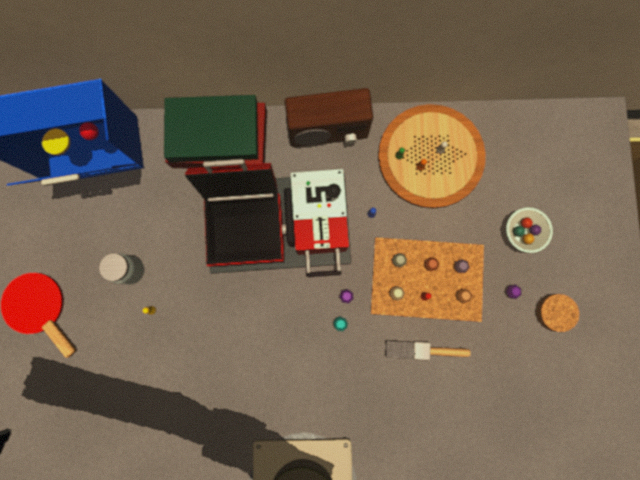

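View pics/side0.png

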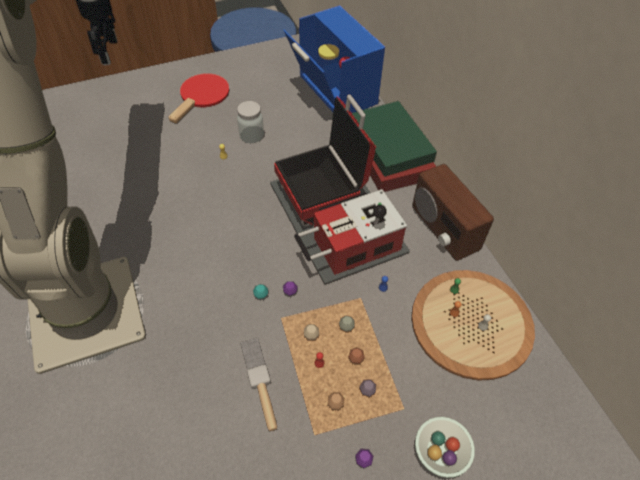

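View pics/wrist0.png

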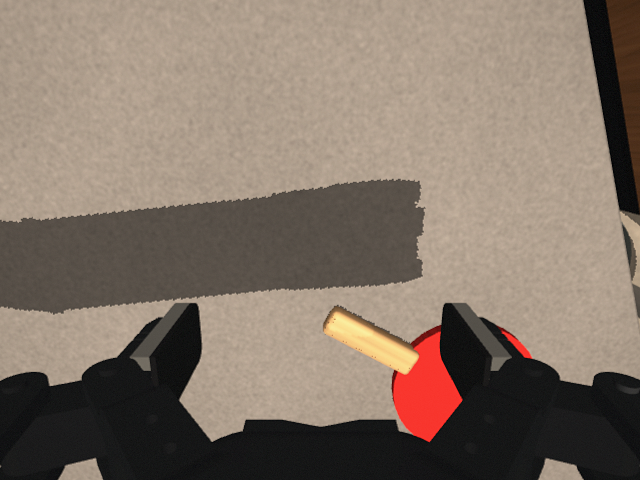

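```bash
cat > seg.py <<'E'
from h import *
from scipy import ndimage as nd
def blobs(fn,zmin=0.012,zmax=0.06,xr=(0.2,0.6),yr=(-0.75,0.0)):
    z=load(fn);P=pts(z)
    m=(P[...,2]>zmin)&(P[...,2]<zmax)&(P[...,0]>xr[0])&(P[...,0]<xr[1])&(P[...,1]>yr[0])&(P[...,1]<yr[1])&(z['d']>0)
    l,n=nd.label(m)
    for i in range(1,n+1):
        s=l==i
        if s.sum()<25: continue
        q=P[s]; v,u=np.nonzero(s)
        print(i,s.sum(),'px',u.mean().round(),v.mean().round(),'min',q.min(0).round(3),'max',q.max(0).round(3),'mid',((q.min(0)+q.max(0))/2).round(4),'rgb',z['rgb'][s].mean(0).round())
E
python3 - <<'E'
from seg import *
blobs('top0');print();blobs('side0')
z=load('top0');P=pts(z)
for n,(u,v) in dict(plTL=(293,173),plTR=(343,171),plBR=(346,217),plBL=(294,219),hBR=(348,247),hBL=(294,250),knob=(330,190),barL=(310,270),barR=(337,270),hinge=(240,197),lidbarL=(204,164),lidbarR=(243,162),tubFL=(210,262),tubFR=(280,258),jar=(115,268),yp=(149,310),mat=(428,320),baseFL=(211,271),baseFR=(351,264)).items(): print(n,P[v,u].round(3))
E
```

```text
1 748 px 531.0 239.0 min [ 0.543 -0.616  0.012] max [ 0.6   -0.506  0.041] mid [ 0.5716 -0.5609  0.0269] rgb [158. 148. 113.]
8 92 px 345.0 256.0 min [ 0.528 -0.128  0.012] max [ 0.566 -0.102  0.059] mid [ 0.5471 -0.1148  0.0355] rgb [93. 83. 70.]
9 205 px 322.0 256.0 min [ 0.523 -0.093  0.012] max [ 0.556 -0.028  0.059] mid [ 0.5395 -0.0605  0.0357] rgb [86. 73. 61.]
11 74 px 302.0 259.0 min [ 0.523 -0.019  0.012] max [ 0.553 -0.     0.053] mid [ 0.538  -0.0098  0.0325] rgb [89. 78. 66.]
12 164 px 400.0 260.0 min [ 0.516 -0.266  0.013] max [ 0.55  -0.231  0.036] mid [ 0.5328 -0.2484  0.0244] rgb [136. 119.  83.]
18 160 px 432.0 264.0 min [ 0.504 -0.343  0.012] max [ 0.538 -0.309  0.036] mid [ 0.5212 -0.3256  0.0241] rgb [146.  81.  43.]
22 164 px 462.0 266.0 min [ 0.5   -0.415  0.015] max [ 0.532 -0.381  0.035] mid [ 0.516  -0.3982  0.0248] rgb [115.  85.  76.]
35 166 px 514.0 291.0 min [ 0.435 -0.537  0.012] max [ 0.466 -0.504  0.035] mid [ 0.4504 -0.5206  0.0235] rgb [99. 54. 92.]
36 167 px 397.0 293.0 min [ 0.436 -0.255  0.013] max [ 0.469 -0.221  0.035] mid [ 0.4525 -0.2382  0.0
[... 2238 characters left out ...]
  -0.505  0.041] mid [ 0.5731 -0.5592  0.0265] rgb [158. 154. 133.]
52 268 px 364.0 457.0 min [ 0.437 -0.536  0.013] max [ 0.471 -0.501  0.033] mid [ 0.454  -0.5188  0.0228] rgb [106.  67. 110.]
plTL [0.729 0.004 0.114]
plTR [ 0.424 -0.052  1.141]
plBR [ 0.624 -0.115  0.111]
plBL [0.622 0.003 0.113]
hBR [ 0.557 -0.118  0.097]
hBL [0.564 0.01  0.011]
knob [ 0.672 -0.078  0.173]
barL [ 0.508 -0.03   0.081]
barR [ 0.506 -0.092  0.085]
hinge [0.679 0.128 0.101]
lidbarL [0.7   0.165 0.287]
lidbarR [0.703 0.091 0.283]
tubFL [0.53  0.198 0.095]
tubFR [0.535 0.038 0.098]
jar [0.52  0.413 0.102]
yp [0.424 0.356 0.039]
mat [ 0.386 -0.314  0.   ]
baseFL [0.516 0.215 0.013]
baseFR [ 0.527 -0.13   0.002]
```

```bash
python3 - <<'E'
import cv2
a=cv2.imread('pics/top0.png')[150:290,160:380]
cv2.imwrite('pics/crop_top.png',cv2.resize(a,None,fx=3.6,fy=3.6,interpolation=cv2.INTER_CUBIC))
a=cv2.imread('pics/side0.png')[90:290,260:440]
cv2.imwrite('pics/crop_side.png',cv2.resize(a,None,fx=3,fy=3,interpolation=cv2.INTER_CUBIC))
E
```

```text
(no output)
```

View pics/crop_top.png

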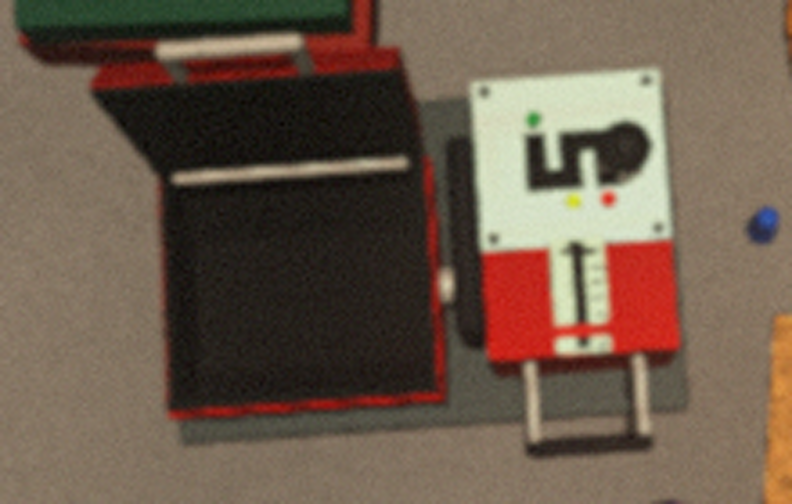

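View pics/crop_side.png

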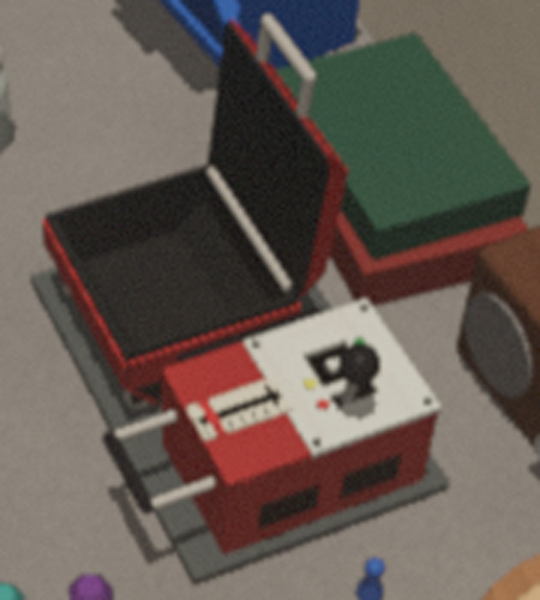

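```bash
python3 - <<'E'
from h import *
for fn in('top0','side0'):
    z=load(fn);P=pts(z)
    m=(abs(P[...,2]-0.11)<0.007)&(P[...,0]>0.5)&(P[...,0]<0.8)&(P[...,1]>-0.16)&(P[...,1]<0.02)
    m=cv2.morphologyEx(m.astype(np.uint8),cv2.MORPH_OPEN,np.ones((3,3)))>0
    q=P[m]; c,s,a=cv2.minAreaRect((q[:,:2]*1000).astype(np.float32)); print(fn,m.sum(),q[:,2].mean(),c,s,a)
    print(cv2.boxPoints((c,s,a)).round(0))
    mb=(abs(P[...,2]-0.08)<0.02)&(P[...,0]>0.48)&(P[...,0]<0.519)&(P[...,1]>-0.16)&(P[...,1]<0.02)
    q=P[mb];print('bar',mb.sum(),q.mean(0),q.min(0),q.max(0), np.polyfit(q[:,1],q[:,0],1))
    m=(P[...,2]>0.262)&(P[...,2]<0.32)&(P[...,0]>0.6)&(P[...,0]<0.8)&(P[...,1]>0.02)&(P[...,1]<0.25)
    q=P[m];print('lidbar',m.sum(),q.mean(0).round(3),q.min(0).round(3),q.max(0).round(3))
    m=(P[...,2]>0.15)&(P[...,2]<0.2)&(P[...,0]>0.6)&(P[...,0]<0.75)&(P[...,1]>-0.15)&(P[...,1]<-0.03)
    q=P[m];print('knob',m.sum(),((q.min(0)+q.max(0))/2).round(3),q.min(0).round(3),q.max(0).round(3))
    m=(abs(P[...,2]-0.095)<0.008)&(P[...,0]>0.5)&(P[...,0]<0.72)&(P[...,1]>0.02)&(P[...,1]<0.25)
    q=P[m];print('rim',m.sum(),cv2.minAreaRect((q[:,:2]*1000).astype(np.float32)),q[:,2].mean())
E
```

```text
top0 3635 0.11055284209729949 (644.3037109375, -54.84063720703125) (181.00238037109375, 120.12321472167969) 2.7705531120300293
[[ 551.    1.]
 [ 557. -119.]
 [ 738. -110.]
 [ 732.   10.]]
bar 222 [ 0.50158289 -0.06146832  0.0847844 ] [ 0.49191926 -0.10132406  0.07850161] [ 0.51831374 -0.02296561  0.0897132 ] [-0.02937119  0.49977749]
lidbar 247 [0.701 0.128 0.283] [0.695 0.088 0.263] [0.709 0.167 0.29 ]
knob 166 [ 0.673 -0.087  0.17 ] [ 0.658 -0.102  0.16 ] [ 0.687 -0.072  0.18 ]
rim 1136 ((610.47509765625, 114.93708801269531), (167.3675994873047, 194.79750061035156), 2.8988099098205566) 0.09472463186918689
side0 2968 0.11051711692410077 (648.3563232421875, -53.62163543701172) (183.10150146484375, 124.74185180664062) 2.726754903793335
[[ 554.    4.]
 [ 560. -120.]
 [ 743. -112.]
 [ 737.   13.]]
bar 186 [ 0.50400687 -0.06179636  0.08435684] [ 0.49456128 -0.10114222  0.07762091] [ 0.51885747 -0.01915954  0.09174723] [-0.02671806  0.50235579]
lidbar 163 [0.704 0.124 0.281] [0.698 0.087 0.263] [0.713 0.167 0.291]
knob 163 [ 0.675 -0.087  0.165] [ 0.659 -0.102  0.15 ] [ 0.691 -0.073  0.179]
rim 1000 ((613.12939453125, 117.12520599365234), (166.5289764404297, 198.06895446777344), 2.271876335144043) 0.09443984228067571
```

```bash
cat >> h.py <<'E'
def st():
    from scipy.spatial.transform import Rotation as R
    o=get_obs(); M=R.from_quat(o['ee_rot']).as_matrix()
    print('t',round(o['clock'],2),'p',o['position'].round(4),'fing',M[:,0].round(3),'jaw',M[:,2].round(3),'jawang',round(float(np.arctan2(M[1,2],M[0,2])),3),'F',o['ft_force'].round(2),'g',round(o['grip_width'],3),'q',o['joint_pos'].round(2))
E
python3 -c "
from h import *
st()"
```

```text
t 0.15 p [0.2158 0.5863 0.2307] fing [-0.    -0.001 -1.   ] jaw [ 0.346  0.938 -0.001] jawang 1.218 F [0.25 0.01 0.1 ] g 1.0 q [-1.24  0.33 -0.06  1.46  0.02  1.35 -0.09]
```

{"fn": "move_arm", "kwargs": {
  "motion": "0.06 -0.04 0.03 -0.15; 0.12 -0.09 0.03 -0.3; 0.16 -0.14 0.03 -0.45; 0.19 -0.2 0.03 -0.6; 0.21 -0.26 0.03 -0.75; 0.225 -0.32 0.03 -0.9; 0.235 -0.38 0.03 -1.05; 0.238 -0.44 0.03 -1.15; 0.238 -0.5 0.03 -1.218; 0.238 -0.56 0.03 -1.218",
  "grip": 0.7,
  "force": 40
}}

```text
clock: 1.4
position: [0.4534, 0.0488, 0.2613]
ee_rot: [0.001, 0.707, -0.0, 0.707]
ft_force: [2.1, 0.3, 1.5]
grip_width: 0.7
```

```bash
python3 -c "
from h import *
st()"
```

```text
t 1.4 p [0.4534 0.0488 0.2613] fing [ 0.  0. -1.] jaw [ 1.    -0.001  0.   ] jawang -0.001 F [2.11 0.32 1.45] g 0.7 q [-0.68 -0.09  0.45  1.86  0.04  1.37 -0.24]
```

{"fn": "move_arm", "kwargs": {
  "motion": "0 -0.06 0 0; 0 -0.12 0 0; 0 -0.18 0 0; 0 -0.22 0 0; 0 -0.264 0 0; 0 -0.264 0 0; 0 -0.264 0 0"
}}

```text
clock: 2.28
position: [0.4537, -0.2126, 0.2611]
ee_rot: [0.0, 0.707, 0.0, 0.707]
ft_force: [-0.1, 1.0, -0.9]
grip_width: 0.695
```

```bash
python3 -c "
from seg import *
st(); shot('wrist','w1'); shot('top','top1'); shot('side','side1'); blobs('w1',zmin=0.014); print(); blobs('side1',yr=(-.45,-.2))"
```

```text
t 2.27 p [ 0.4537 -0.2126  0.2611] fing [-0.  0. -1.] jaw [ 1.  0. -0.] jawang 0.0 F [-0.09  1.01 -0.91] g 0.695 q [-0.43  0.02  0.8   1.77 -0.01  1.36  0.37]
1 827 px 447.0 25.0 min [ 0.555 -0.086  0.014] max [ 0.558 -0.04   0.06 ] mid [ 0.5567 -0.0629  0.037 ] rgb [81. 18. 16.]
8 1285 px 243.0 74.0 min [ 0.367 -0.117  0.014] max [ 0.402 -0.082  0.03 ] mid [ 0.3842 -0.0995  0.0223] rgb [26. 90. 80.]
9 697 px 451.0 83.0 min [ 0.558 -0.119  0.014] max [ 0.599 -0.09   0.06 ] mid [ 0.5785 -0.1043  0.037 ] rgb [77. 20. 18.]
12 1146 px 317.0 94.0 min [ 0.433 -0.132  0.015] max [ 0.467 -0.098  0.03 ] mid [ 0.4501 -0.115   0.0226] rgb [78. 38. 84.]
25 4438 px 187.0 250.0 min [ 0.295 -0.353  0.014] max [ 0.342 -0.206  0.022] mid [ 0.3185 -0.2794  0.0181] rgb [194. 179. 158.]
26 966 px 322.0 226.0 min [ 0.437 -0.256  0.014] max [ 0.472 -0.221  0.033] mid [ 0.4547 -0.2384  0.0237] rgb [205. 182. 141.]
27 999 px 403.0 235.0 min [ 0.518 -0.265  0.014] max [ 0.552 -0.23   0.033] mid [ 0.5351 -0.2477  0.0237] rgb [153. 147. 116.]
28 388 px 313.0 295.0 min [ 0.437 -0.313  0.014] max [ 0.455 -0.298 
[... 623 characters left out ...]
474 -0.222  0.035] mid [ 0.4564 -0.2385  0.0237] rgb [161. 142. 115.]
3 1316 px 259.0 377.0 min [ 0.296 -0.406  0.012] max [ 0.342 -0.205  0.026] mid [ 0.3194 -0.3055  0.0192] rgb [162. 148. 129.]
4 209 px 356.0 355.0 min [ 0.507 -0.341  0.013] max [ 0.54  -0.307  0.035] mid [ 0.5236 -0.3238  0.0241] rgb [139.  92.  67.]
5 102 px 319.0 359.0 min [ 0.437 -0.316  0.012] max [ 0.457 -0.299  0.051] mid [ 0.447  -0.3071  0.0317] rgb [146.  63.  51.]
6 225 px 368.0 387.0 min [ 0.502 -0.414  0.014] max [ 0.534 -0.379  0.035] mid [ 0.5181 -0.3966  0.0243] rgb [115.  98.  97.]
7 240 px 336.0 400.0 min [ 0.43  -0.416  0.013] max [ 0.463 -0.382  0.036] mid [ 0.4465 -0.3993  0.0245] rgb [155. 118.  86.]
```

View pics/w1.png

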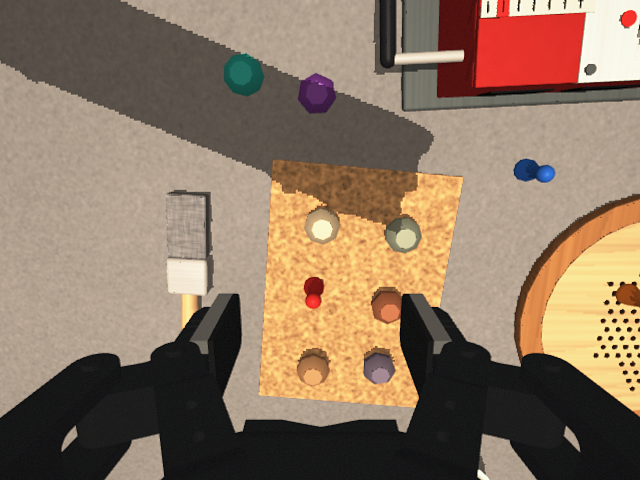

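```bash
python3 -c "
from h import *
st()"
```

```text
t 2.42 p [ 0.4539 -0.212   0.2612] fing [ 0.  0. -1.] jaw [1.    0.002 0.   ] jawang 0.002 F [-0.43  0.51  0.81] g 0.697 q [-0.43  0.02  0.8   1.77 -0.01  1.36  0.37]
```

{"fn": "move_arm", "kwargs": {
  "motion": "0.001 -0.026 -0.05 0; 0.001 -0.026 -0.11 0; 0.001 -0.026 -0.17 0; 0.001 -0.026 -0.22 0; 0.001 -0.026 -0.245 0; 0.001 -0.026 -0.256 0; 0.001 -0.026 -0.256 0; 0.001 -0.026 -0.256 0"
}}

```text
clock: 3.42
position: [0.4556, -0.2392, 0.0065]
ee_rot: [-0.0, 0.706, 0.0, 0.708]
ft_force: [-1.0, -0.4, 0.7]
grip_width: 0.699
```

{"fn": "move_arm", "kwargs": {
  "motion": "0 0 0 0; 0 0 0 0; 0 0 0 0; 0 0 0 0; 0 0 0 0",
  "grip": 0,
  "force": 50
}}

```text
clock: 4.05
position: [0.4553, -0.2392, 0.0065]
ee_rot: [0.0, 0.707, 0.0, 0.708]
ft_force: [-2.9, 1.8, 11.4]
grip_width: 0.397
```

{"fn": "move_arm", "kwargs": {
  "motion": "0 0 0.05 0; 0 0 0.11 0; 0.01 0.02 0.16 0; 0.03 0.06 0.19 0; 0.05 0.11 0.19 0; 0.07 0.16 0.19 0; 0.085 0.21 0.19 0; 0.1 0.26 0.19 0; 0.115 0.31 0.19 0; 0.13 0.36 0.19 0"
}}

```text
clock: 5.3
position: [0.585, 0.1226, 0.1958]
ee_rot: [0.0, 0.707, 0.0, 0.707]
ft_force: [1.3, 0.1, 0.4]
grip_width: 0.397
```

{"fn": "move_arm", "kwargs": {
  "motion": "0.008 0.05 0 0; 0.008 0.05 -0.05 0; 0.008 0.05 -0.1 0; 0.008 0.05 -0.135 0; 0.008 0.05 -0.14 0; 0.008 0.05 -0.14 0"
}}

```text
clock: 6.05
position: [0.5933, 0.171, 0.0566]
ee_rot: [0.0, 0.707, 0.0, 0.708]
ft_force: [-0.3, -0.5, -0.3]
grip_width: 0.392
```

{"fn": "move_arm", "kwargs": {
  "motion": "0 0 0 0; 0 0 0 0; 0 0 0.03 0; 0 0 0.08 0; 0 -0.03 0.14 0; -0.02 -0.08 0.15 0; -0.04 -0.14 0.15 0; -0.05 -0.2 0.15 0; -0.06 -0.26 0.15 0; -0.06 -0.32 0.15 0",
  "grip": 0.65
}}

```text
clock: 7.3
position: [0.5322, -0.1509, 0.2064]
ee_rot: [0.0, 0.706, 0.001, 0.708]
ft_force: [1.3, 0.0, -0.2]
grip_width: 0.653
```

```bash
python3 -c "
from seg import *
st(); shot('top','top2'); shot('side','side2'); shot('wrist','w2');blobs('top2',zmin=0.02,xr=(.53,.68),yr=(.04,.21),zmax=.09); blobs('side2',yr=(-.45,-.2))"
```

```text
t 7.3 p [ 0.5322 -0.1509  0.2064] fing [ 0.002  0.001 -1.   ] jaw [1.    0.    0.002] jawang 0.0 F [ 1.3   0.02 -0.25] g 0.653 q [-0.51  0.23  0.81  1.73 -0.18  1.26  0.35]
1 4076 px 243.0 229.0 min [0.533 0.042 0.024] max [0.68  0.207 0.09 ] mid [0.6065 0.1248 0.0568] rgb [39. 33. 27.]
4 29 px 272.0 261.0 min [0.53  0.041 0.057] max [0.534 0.078 0.09 ] mid [0.5322 0.0593 0.0734] rgb [120.  31.  24.]
1 200 px 347.0 323.0 min [ 0.52  -0.265  0.013] max [ 0.554 -0.228  0.036] mid [ 0.5367 -0.2463  0.0245] rgb [130. 124. 103.]
2 1313 px 259.0 377.0 min [ 0.296 -0.405  0.012] max [ 0.342 -0.205  0.025] mid [ 0.3194 -0.3051  0.0186] rgb [162. 147. 128.]
3 208 px 356.0 355.0 min [ 0.508 -0.341  0.013] max [ 0.542 -0.309  0.036] mid [ 0.525  -0.3252  0.0243] rgb [139.  92.  67.]
4 99 px 319.0 359.0 min [ 0.438 -0.316  0.012] max [ 0.457 -0.301  0.051] mid [ 0.4473 -0.3086  0.0316] rgb [147.  64.  51.]
6 228 px 368.0 387.0 min [ 0.502 -0.414  0.013] max [ 0.535 -0.381  0.036] mid [ 0.5185 -0.3972  0.0244] rgb [115.  97.  97.]
7 241 px 336.0 400.0 min [ 0.43  -0.416  0.013] max [ 0.463 -0.382  0.035] mid [ 0.4465 -0.3989  0.0237] rgb [154. 117.  85.]
```

View pics/top2.png

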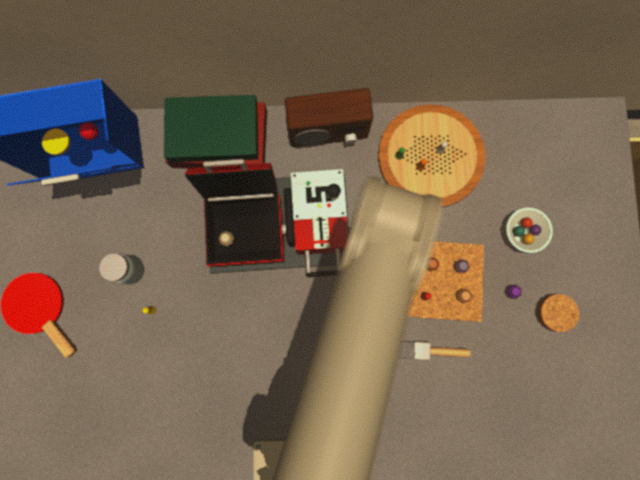

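{"fn": "move_arm", "kwargs": {
  "motion": "0.003 -0.05 0 0; 0.003 -0.096 -0.02 0; 0.003 -0.096 -0.08 0; 0.003 -0.096 -0.14 0; 0.003 -0.096 -0.185 0; 0.003 -0.096 -0.2 0; 0.003 -0.096 -0.2 0; 0.003 -0.096 -0.2 0"
}}

```text
clock: 8.45
position: [0.5371, -0.2454, 0.0074]
ee_rot: [-0.0, 0.706, -0.0, 0.708]
ft_force: [-0.3, 0.2, 0.4]
grip_width: 0.653
```

{"fn": "move_arm", "kwargs": {
  "motion": "0 0 0 0; 0 0 0 0; 0 0 0 0; 0 0 0 0; 0 0 0.05 0; 0 0 0.11 0; 0 0.03 0.17 0; 0.01 0.09 0.19 0; 0.02 0.15 0.19 0; 0.03 0.21 0.19 0",
  "grip": 0
}}

```text
clock: 9.7
position: [0.5659, -0.0343, 0.1968]
ee_rot: [0.001, 0.706, 0.0, 0.708]
ft_force: [0.8, -0.8, -0.7]
grip_width: 0.394
```

{"fn": "move_arm", "kwargs": {
  "motion": "0.01 0.06 0 0; 0.02 0.12 0 0; 0.03 0.157 -0.02 0; 0.03 0.157 -0.08 0; 0.03 0.157 -0.13 0; 0.03 0.157 -0.14 0; 0.03 0.157 -0.14 0"
}}

```text
clock: 10.58
position: [0.5961, 0.1206, 0.0566]
ee_rot: [0.0, 0.707, -0.0, 0.707]
ft_force: [0.8, 0.4, 0.1]
grip_width: 0.395
```

{"fn": "move_arm", "kwargs": {
  "motion": "0 0 0 0; 0 0 0 0; 0 0 0.03 0; 0 0 0.08 0; 0 -0.03 0.14 0; -0.02 -0.09 0.15 0; -0.03 -0.15 0.15 0; -0.05 -0.21 0.15 0; -0.06 -0.27 0.15 0; -0.07 -0.33 0.15 0",
  "grip": 0.65
}}

```text
clock: 11.82
position: [0.5252, -0.2111, 0.2066]
ee_rot: [0.0, 0.706, 0.0, 0.708]
ft_force: [0.9, 0.4, 0.1]
grip_width: 0.651
```

```bash
python3 -c "
from seg import *
st(); shot('side','side3'); blobs('side3',yr=(-.45,-.2))"
```

```text
t 11.82 p [ 0.5252 -0.2111  0.2066] fing [ 0.003  0.001 -1.   ] jaw [1.    0.    0.003] jawang 0.0 F [0.89 0.45 0.05] g 0.651 q [-0.43  0.28  0.88  1.7  -0.23  1.27  0.5 ]
1 1312 px 259.0 377.0 min [ 0.296 -0.406  0.012] max [ 0.342 -0.204  0.025] mid [ 0.3192 -0.3052  0.0186] rgb [160. 146. 127.]
2 209 px 356.0 355.0 min [ 0.508 -0.34   0.012] max [ 0.54  -0.307  0.037] mid [ 0.5243 -0.3237  0.0248] rgb [137.  91.  66.]
3 101 px 319.0 359.0 min [ 0.438 -0.316  0.012] max [ 0.457 -0.299  0.051] mid [ 0.4473 -0.3074  0.0317] rgb [145.  63.  51.]
4 227 px 368.0 387.0 min [ 0.501 -0.415  0.014] max [ 0.535 -0.38   0.036] mid [ 0.5183 -0.3972  0.0246] rgb [114.  96.  96.]
5 240 px 336.0 400.0 min [ 0.429 -0.416  0.013] max [ 0.464 -0.381  0.036] mid [ 0.4461 -0.3986  0.0245] rgb [152. 116.  84.]
```

View pics/side3.png

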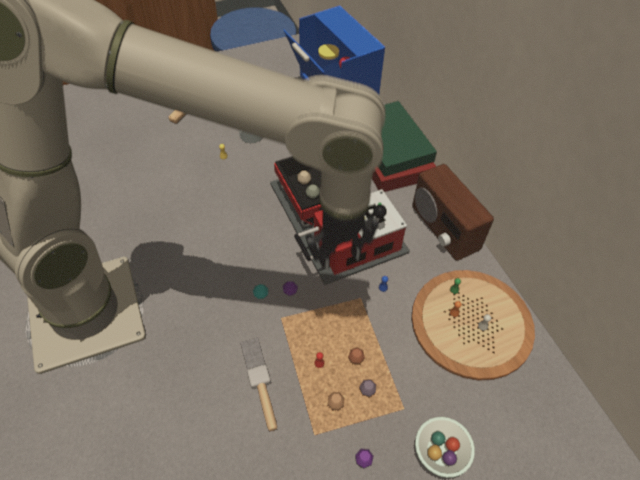

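{"fn": "move_arm", "kwargs": {
  "motion": "-0.003 -0.05 0 0; -0.003 -0.1 -0.02 0; -0.003 -0.114 -0.08 0; -0.003 -0.114 -0.14 0; -0.003 -0.114 -0.185 0; -0.003 -0.114 -0.2 0; -0.003 -0.114 -0.2 0; -0.003 -0.114 -0.2 0"
}}

```text
clock: 12.88
position: [0.5238, -0.324, 0.0076]
ee_rot: [-0.001, 0.706, -0.0, 0.708]
ft_force: [0.9, 0.1, 0.5]
grip_width: 0.657
```

{"fn": "move_arm", "kwargs": {
  "motion": "0 0 0 0; 0 0 0 0; 0 0 0 0; 0 0 0 0; 0 0 0.05 0; 0 0 0.11 0; 0 0.03 0.17 0; 0.01 0.09 0.19 0; 0.02 0.15 0.19 0; 0.03 0.21 0.19 0",
  "grip": 0
}}

```text
clock: 14.12
position: [0.5527, -0.1125, 0.1966]
ee_rot: [0.0, 0.706, 0.0, 0.708]
ft_force: [0.9, 0.3, 0.1]
grip_width: 0.391
```

S3 (0.598, 0.073): delta (0.045, 0.186, -0.14).

{"fn": "move_arm", "kwargs": {
  "motion": "0.01 0.06 0 0; 0.02 0.12 0 0; 0.035 0.17 0 0; 0.045 0.186 -0.04 0; 0.045 0.186 -0.1 0; 0.045 0.186 -0.135 0; 0.045 0.186 -0.14 0; 0.045 0.186 -0.14 0"
}}

```text
clock: 15.12
position: [0.5981, 0.0715, 0.0569]
ee_rot: [0.0, 0.707, 0.0, 0.708]
ft_force: [-0.2, 0.3, 0.7]
grip_width: 0.392
```

{"fn": "move_arm", "kwargs": {
  "motion": "0 0 0 0; 0 0 0 0; 0 0 0.03 0; 0 0 0.08 0; 0 -0.03 0.14 0; -0.02 -0.09 0.15 0; -0.03 -0.15 0.15 0; -0.05 -0.21 0.15 0; -0.06 -0.27 0.15 0; -0.075 -0.33 0.15 0",
  "grip": 0.65
}}

```text
clock: 16.38
position: [0.5222, -0.2594, 0.2063]
ee_rot: [-0.0, 0.706, 0.0, 0.708]
ft_force: [0.9, 0.1, -0.2]
grip_width: 0.651
```

```bash
python3 -c "
from seg import *
st(); shot('side','side4'); shot('top','top4'); blobs('side4',yr=(-.45,-.2))"
```

```text
t 16.38 p [ 0.5222 -0.2594  0.2063] fing [ 0.002  0.    -1.   ] jaw [1.    0.001 0.002] jawang 0.001 F [ 0.9   0.1  -0.24] g 0.651 q [-0.36  0.34  0.92  1.65 -0.29  1.29  0.62]
1 1310 px 259.0 377.0 min [ 0.296 -0.406  0.012] max [ 0.343 -0.205  0.026] mid [ 0.3195 -0.3058  0.0189] rgb [159. 144. 126.]
2 100 px 319.0 359.0 min [ 0.437 -0.317  0.012] max [ 0.457 -0.3    0.053] mid [ 0.4468 -0.3086  0.0326] rgb [143.  61.  50.]
4 228 px 368.0 387.0 min [ 0.501 -0.414  0.012] max [ 0.535 -0.38   0.037] mid [ 0.518  -0.3971  0.0246] rgb [112.  95.  95.]
5 237 px 336.0 400.0 min [ 0.429 -0.417  0.013] max [ 0.463 -0.382  0.038] mid [ 0.4462 -0.3994  0.0254] rgb [151. 116.  83.]
```

View pics/side4.png

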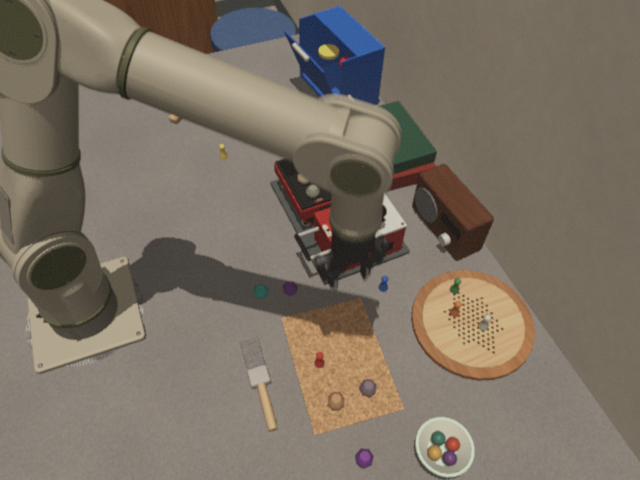

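{"fn": "move_arm", "kwargs": {
  "motion": "-0.005 -0.05 0 0; -0.005 -0.1 -0.02 0; -0.005 -0.139 -0.08 0; -0.005 -0.139 -0.14 0; -0.005 -0.139 -0.185 0; -0.005 -0.139 -0.2 0; -0.005 -0.139 -0.2 0; -0.005 -0.139 -0.2 0"
}}

```text
clock: 17.48
position: [0.5188, -0.3976, 0.008]
ee_rot: [-0.001, 0.706, -0.001, 0.708]
ft_force: [0.2, -0.7, 0.1]
grip_width: 0.652
```

{"fn": "move_arm", "kwargs": {
  "motion": "0 0 0 0; 0 0 0 0; 0 0 0 0; 0 0 0 0; 0 0 0.05 0; 0 0 0.11 0; 0 0.03 0.17 0; 0.01 0.09 0.19 0; 0.02 0.15 0.19 0; 0.03 0.21 0.19 0",
  "grip": 0
}}

```text
clock: 18.73
position: [0.5477, -0.186, 0.1966]
ee_rot: [0.0, 0.706, 0.0, 0.708]
ft_force: [0.2, 0.4, -0.3]
grip_width: 0.395
```

{"fn": "move_arm", "kwargs": {
  "motion": "0 0.06 0 0; 0.01 0.12 0 0; 0.02 0.18 0 0; 0.03 0.24 0 0; 0.05 0.3 0 0; 0.074 0.339 0 0; 0.074 0.339 -0.06 0; 0.074 0.339 -0.11 0; 0.074 0.339 -0.13 0; 0.074 0.339 -0.13 0"
}}

```text
clock: 19.98
position: [0.6206, 0.151, 0.0652]
ee_rot: [-0.0, 0.708, -0.0, 0.706]
ft_force: [-4.8, 0.0, -0.4]
grip_width: 0.391
```

{"fn": "move_arm", "kwargs": {
  "motion": "0 0 0 0; 0 0 0 0; 0 0 0.03 0; -0.01 0 0.08 0; -0.03 -0.03 0.14 0; -0.05 -0.09 0.15 0; -0.07 -0.15 0.15 0; -0.09 -0.21 0.15 0; -0.11 -0.27 0.15 0; -0.12 -0.33 0.15 0",
  "grip": 0.65
}}

```text
clock: 21.22
position: [0.5025, -0.1743, 0.2171]
ee_rot: [0.001, 0.705, 0.001, 0.709]
ft_force: [1.9, -0.0, -0.6]
grip_width: 0.648
```

```bash
python3 -c "
from seg import *
st(); shot('side','side5'); shot('top','top5'); blobs('side5',yr=(-.45,-.2))"
```

```text
t 21.23 p [ 0.5025 -0.1743  0.2171] fing [ 0.005  0.002 -1.   ] jaw [ 1.    -0.     0.005] jawang -0.0 F [ 1.85 -0.03 -0.63] g 0.648 q [-0.65  0.18  1.01  1.77 -0.17  1.27  0.41]
1 1302 px 259.0 376.0 min [ 0.296 -0.406  0.012] max [ 0.342 -0.204  0.026] mid [ 0.3193 -0.3049  0.019 ] rgb [162. 147. 128.]
2 102 px 319.0 359.0 min [ 0.437 -0.316  0.012] max [ 0.457 -0.299  0.051] mid [ 0.447  -0.3079  0.0314] rgb [146.  64.  51.]
4 236 px 336.0 400.0 min [ 0.429 -0.416  0.013] max [ 0.463 -0.381  0.035] mid [ 0.4462 -0.3986  0.0238] rgb [154. 118.  85.]
```

View pics/top5.png

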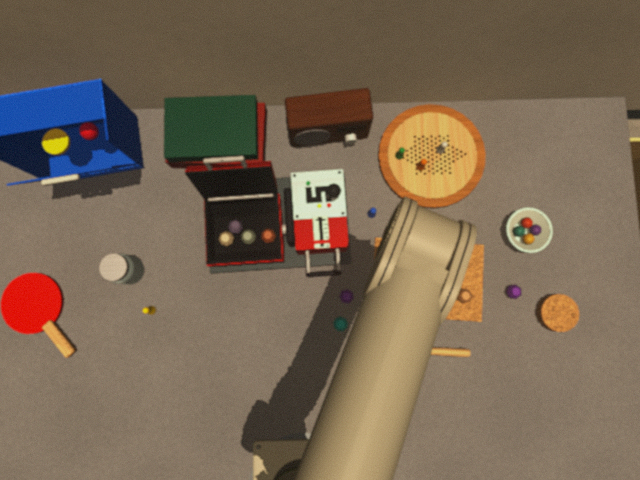

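{"fn": "move_arm", "kwargs": {
  "motion": "-0.015 -0.06 0 0; -0.03 -0.12 0 0; -0.045 -0.18 0 0; -0.058 -0.225 0 0; -0.058 -0.225 -0.06 0; -0.058 -0.225 -0.12 0; -0.058 -0.225 -0.175 0; -0.058 -0.225 -0.205 0; -0.058 -0.225 -0.21 0; -0.058 -0.225 -0.21 0"
}}

```text
clock: 22.58
position: [0.4454, -0.3981, 0.007]
ee_rot: [-0.001, 0.706, -0.001, 0.708]
ft_force: [0.2, -0.1, 0.1]
grip_width: 0.649
```

{"fn": "move_arm", "kwargs": {
  "motion": "0 0 0 0; 0 0 0 0; 0 0 0 0; 0 0 0 0; 0 0 0.05 0; 0 0 0.11 0; 0.01 0.03 0.17 0; 0.03 0.09 0.19 0; 0.05 0.15 0.19 0; 0.07 0.21 0.19 0",
  "grip": 0
}}

```text
clock: 23.82
position: [0.5125, -0.1938, 0.1967]
ee_rot: [0.0, 0.706, 0.0, 0.708]
ft_force: [1.0, 0.2, 0.1]
grip_width: 0.395
```

{"fn": "move_arm", "kwargs": {
  "motion": "0.01 0.06 0 0; 0.03 0.12 0 0; 0.05 0.18 0 0; 0.08 0.24 0 0; 0.111 0.29 0 0; 0.111 0.29 -0.02 0; 0.111 0.29 -0.07 0; 0.111 0.29 -0.11 0; 0.111 0.29 -0.13 0; 0.111 0.29 -0.13 0"
}}

```text
clock: 25.08
position: [0.6224, 0.0941, 0.0651]
ee_rot: [0.0, 0.707, -0.0, 0.707]
ft_force: [0.4, 0.2, 0.0]
grip_width: 0.387
```

{"fn": "move_arm", "kwargs": {
  "motion": "0 0 0 0; 0 0 0 0; 0 0 0.03 0; -0.01 0 0.08 0; -0.04 0 0.14 0; -0.08 0 0.19 0; -0.13 0 0.24 0; -0.18 0 0.26 0; -0.2 0 0.26 0; -0.2 0 0.26 0",
  "grip": 0.65
}}

```text
clock: 26.32
position: [0.4218, 0.0945, 0.3274]
ee_rot: [0.002, 0.706, 0.004, 0.708]
ft_force: [0.8, 0.2, -0.6]
grip_width: 0.65
```

```bash
python3 -c "
from seg import *
st(); shot('side','side6'); shot('top','top6'); shot('wrist','w6'); blobs('w6',zmin=0.04,zmax=.12,yr=(0,.25),xr=(.5,.7))"
```

```text
t 26.32 p [0.4218 0.0945 0.3274] fing [ 0.002  0.008 -1.   ] jaw [1.    0.002 0.002] jawang 0.002 F [ 0.76  0.18 -0.61] g 0.65 q [-1.35 -0.32  0.83  1.81  0.23  1.55 -0.54]
1 29248 px 543.0 189.0 min [0.524 0.    0.04 ] max [0.7   0.216 0.12 ] mid [0.6121 0.1079 0.08  ] rgb [69. 50. 47.]
3 2012 px 502.0 130.0 min [0.576 0.132 0.04 ] max [0.639 0.189 0.064] mid [0.6075 0.1605 0.0519] rgb [185. 161. 143.]
16 967 px 487.0 172.0 min [0.58  0.101 0.04 ] max [0.614 0.136 0.06 ] mid [0.5971 0.1183 0.05  ] rgb [178. 174. 140.]
19 919 px 512.0 197.0 min [0.607 0.075 0.04 ] max [0.639 0.11  0.065] mid [0.6231 0.0928 0.0525] rgb [213. 155.  98.]
22 850 px 483.0 217.0 min [0.581 0.052 0.04 ] max [0.615 0.086 0.06 ] mid [0.5978 0.069  0.0504] rgb [191. 113.  73.]
```

View pics/w6.png

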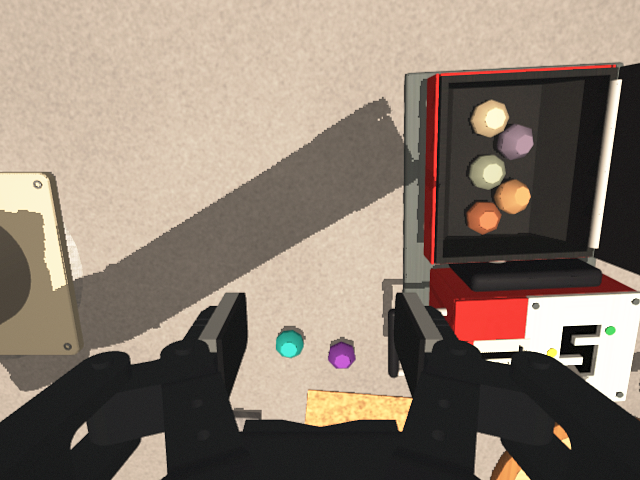

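View pics/side6.png

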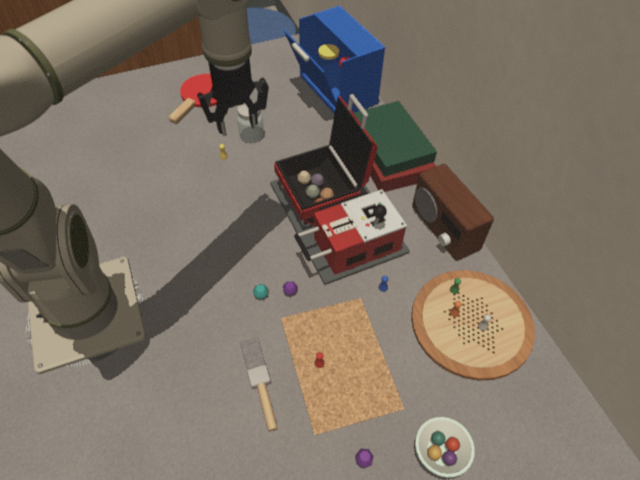

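View pics/top6.png

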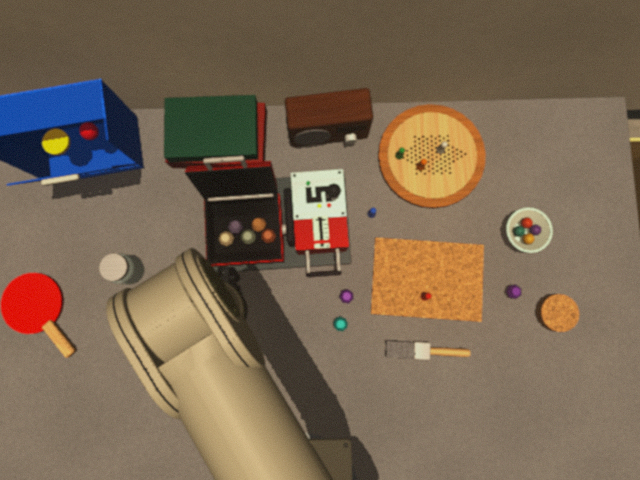

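```bash
python3 -c "
from h import *
z=load('top6');P=pts(z)
for u,v in [(210,130),(240,150),(230,163),(223,162),(210,162),(243,161),(200,180),(250,180)]: print(u,v,P[v,u].round(3))
z=load('side6');P=pts(z)
m=(P[...,2]>0.245)&(P[...,2]<0.32)&(P[...,0]>0.6)&(P[...,0]<0.75)&(P[...,1]>0.05)&(P[...,1]<0.2)
q=P[m];print(m.sum(),q.min(0),q.max(0),np.median(q,0))
m&=P[...,2]>.278
q=P[m];print(m.sum(),q.min(0),q.max(0),np.median(q,0),np.polyfit(q[:,1],q[:,0],1))
z=load('top6');P=pts(z)
m=(P[...,2]>0.278)&(P[...,2]<0.32)&(P[...,0]>0.6)&(P[...,0]<0.75)&(P[...,1]>0.05)&(P[...,1]<0.2)
q=P[m];print(m.sum(),q.min(0),q.max(0),np.median(q,0),np.polyfit(q[:,1],q[:,0],1))
"
```

```text
210 130 [0.848 0.203 0.086]
240 150 [0.796 0.13  0.089]
230 163 [0.777 0.162 0.051]
223 162 [0.704 0.13  0.282]
210 162 [0.705 0.155 0.281]
243 161 [0.707 0.092 0.277]
200 180 [0.69  0.193 0.209]
250 180 [0.693 0.092 0.19 ]
336 [0.697241   0.05131506 0.2450521 ] [0.71889887 0.19983097 0.28867526] [0.70905756 0.12388835 0.26215645]
122 [0.7050144  0.08748976 0.27801599] [0.71889887 0.16839092 0.28867526] [0.7108784  0.12465002 0.28412956] [-0.04570183  0.71737751]
213 [0.70300433 0.08899016 0.27801594] [0.71537268 0.1668038  0.28772516] [0.70871737 0.12739864 0.28410399] [-0.04988312  0.71518708]
```

{"fn": "move_arm", "kwargs": {
  "motion": "0.05 0.01 0.035 0.05; 0.11 0.02 0.035 0.05; 0.17 0.03 0.035 0.05; 0.23 0.032 0.035 0.05; 0.287 0.032 0.035 0.05; 0.287 0.032 0.035 0.05; 0.287 0.032 0.035 0.05"
}}

```text
clock: 27.35
position: [0.7137, 0.1235, 0.3528]
ee_rot: [-0.019, 0.709, 0.013, 0.704]
ft_force: [-1.3, -0.4, -0.0]
grip_width: 0.652
```

```bash
python3 -c "
from h import *
st(); shot('wrist','w7'); shot('side','side7')
z=load('w7');P=pts(z)
m=(P[...,2]>0.27)&(P[...,2]<0.3)&(P[...,0]>0.66)&(P[...,0]<0.74)&(P[...,1]>0.05)&(P[...,1]<0.2)
q=P[m];print(m.sum(),q.min(0),q.max(0),np.median(q,0),np.polyfit(q[:,1],q[:,0],1))"
```

```text
t 27.35 p [0.7137 0.1235 0.3528] fing [-0.007 -0.009 -1.   ] jaw [ 0.999  0.046 -0.007] jawang 0.046 F [-1.29 -0.37 -0.03] g 0.652 q [-0.71  0.72  1.02  0.93 -0.6   1.75  0.11]
2477 [0.70419358 0.08965512 0.27018124] [0.71829084 0.16902321 0.28692907] [0.71155624 0.13249973 0.28379786] [-0.04854384  0.71799016]
```

View pics/w7.png

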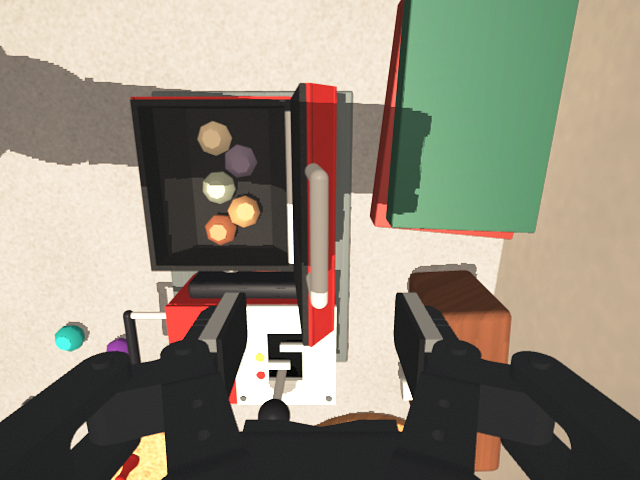

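{"fn": "move_arm", "kwargs": {
  "motion": "0.001 0.002 -0.05 0; 0.001 0.002 -0.09 0; 0.001 0.002 -0.095 0; 0.001 0.002 -0.095 0; 0.001 0.002 -0.095 0"
}}

```text
clock: 28.08
position: [0.7113, 0.1285, 0.2677]
ee_rot: [-0.018, 0.706, 0.018, 0.708]
ft_force: [-1.1, -0.4, 0.0]
grip_width: 0.652
```

{"fn": "move_arm", "kwargs": {
  "motion": "0 0 -0.005 0; 0 0 -0.005 0; 0 0 -0.005 0; 0 0 -0.005 0; 0 0 -0.005 0; 0 0 -0.005 0",
  "grip": 0,
  "force": 25
}}

```text
clock: 28.82
position: [0.7109, 0.1285, 0.2605]
ee_rot: [-0.018, 0.707, 0.018, 0.707]
ft_force: [1.2, -0.7, 1.7]
grip_width: 0.108
```

```bash
python3 -c "
import numpy as np
r=.186;a0=np.radians(98.9)
for a in np.arange(98.9,2,-6):
    a=np.radians(a); t=-r*(np.cos(a)-np.cos(a0)); print(round(np.degrees(a),1),(t*.9988).round(3),(t*.0483).round(3),(r*(np.sin(a)-np.sin(a0))).round(3))
"
```

```text
98.9 -0.0 -0.0 0.0
92.9 -0.019 -0.001 0.002
86.9 -0.039 -0.002 0.002
80.9 -0.058 -0.003 -0.0
74.9 -0.077 -0.004 -0.004
68.9 -0.096 -0.005 -0.01
62.9 -0.113 -0.005 -0.018
56.9 -0.13 -0.006 -0.028
50.9 -0.146 -0.007 -0.039
44.9 -0.16 -0.008 -0.052
38.9 -0.173 -0.008 -0.067
32.9 -0.185 -0.009 -0.083
26.9 -0.194 -0.009 -0.1
20.9 -0.202 -0.01 -0.117
14.9 -0.208 -0.01 -0.136
8.9 -0.212 -0.01 -0.155
2.9 -0.214 -0.01 -0.174
```

{"fn": "move_arm", "kwargs": {
  "motion": "-0.019 -0.001 0.002 0; -0.039 -0.002 0.002 0; -0.058 -0.003 0 0; -0.077 -0.004 -0.004 0; -0.096 -0.005 -0.01 0; -0.113 -0.005 -0.018 0; -0.13 -0.006 -0.028 0; -0.146 -0.007 -0.039 0; -0.16 -0.008 -0.052 0"
}}

```text
clock: 29.95
position: [0.5508, 0.1208, 0.2084]
ee_rot: [-0.017, 0.706, 0.018, 0.708]
ft_force: [2.1, 0.6, 0.2]
grip_width: 0.103
```

```bash
python3 -c "
from h import *
st(); shot('side','side8')"
```

```text
t 29.95 p [0.5508 0.1208 0.2084] fing [ 0.002  0.001 -1.   ] jaw [0.999 0.05  0.002] jawang 0.05 F [2.09 0.62 0.22] g 0.103 q [-1.24  0.39  1.19  1.71 -0.38  1.3   0.08]
```

View pics/side8.png

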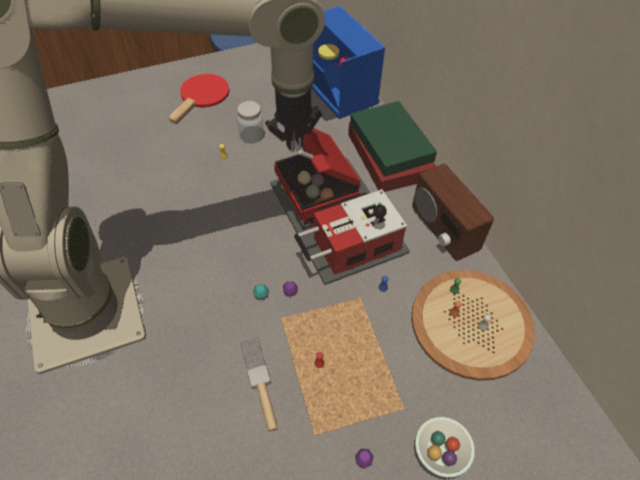

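{"fn": "move_arm", "kwargs": {
  "motion": "-0.013 0 -0.015 0; -0.025 -0.001 -0.031 0; -0.034 -0.001 -0.048 0; -0.042 -0.002 -0.065 0; -0.048 -0.002 -0.084 0; -0.052 -0.002 -0.103 0; -0.054 -0.002 -0.122 0; -0.054 -0.002 -0.126 0; -0.054 -0.002 -0.126 0"
}}

```text
clock: 31.12
position: [0.4985, 0.1185, 0.0841]
ee_rot: [-0.017, 0.706, 0.018, 0.708]
ft_force: [-3.8, -2.0, 24.9]
grip_width: 0.105
```

```bash
python3 -c "
from h import *
st(); shot('side','side9');shot('top','top9')
for f in ('side9','top9'):
    P=pts(load(f)); m=(P[...,2]>0.1)&(P[...,2]<.15)&(P[...,0]>0.54)&(P[...,0]<0.69)&(P[...,1]>0.06)&(P[...,1]<0.19)
    q=P[m];print(m.sum(), np.linalg.lstsq(np.c_[q[:,:2],np.ones(len(q))],q[:,2],rcond=None)[0], q[:,2].min(),q[:,2].max())"
```

```text
t 31.12 p [0.4985 0.1185 0.0841] fing [ 0.002  0.002 -1.   ] jaw [0.999 0.049 0.002] jawang 0.049 F [-3.79 -1.97 24.89] g 0.105 q [-1.27  0.41  1.14  1.97 -0.44  1.03  0.11]
1960 [-0.01869665  0.00997128  0.13037354] 0.1006251811458665 0.1494634905967004
2680 [-0.0512775   0.01030988  0.15010036] 0.10003396085991989 0.12677077713484586
```

View pics/side9.png

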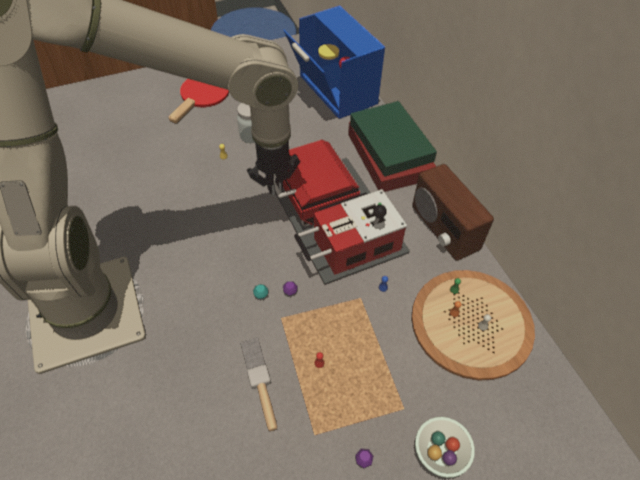

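{"fn": "move_arm", "kwargs": {
  "motion": "0 0 0.002 0; 0 0 0.002 0; 0 0 0.002 0; 0 0 0.002 0; 0 0 0.03 0; 0 0 0.08 0; -0.01 0 0.14 0; -0.05 0 0.18 0; -0.1 -0.02 0.18 0; -0.1 -0.06 0.18 0",
  "grip": 0.25
}}

```text
clock: 32.48
position: [0.3978, 0.0655, 0.2613]
ee_rot: [-0.021, 0.706, 0.02, 0.708]
ft_force: [2.3, 0.0, -2.2]
grip_width: 0.247
```

```bash
python3 -c "
from h import *
st(); shot('side','side10');shot('top','top10'); shot('wrist','w10')
for f in ('side10','top10','w10'):
    P=pts(load(f)); m=(P[...,2]>0.1)&(P[...,2]<.15)&(P[...,0]>0.55)&(P[...,0]<0.66)&(P[...,1]>0.07)&(P[...,1]<0.18)
    q=P[m];print(m.sum(), np.linalg.lstsq(np.c_[q[:,:2],np.ones(len(q))],q[:,2],rcond=None)[0], q[:,2].min(),q[:,2].max())
    m=(P[...,2]>0.07)&(P[...,2]<.15)&(P[...,0]>0.48)&(P[...,0]<0.515)&(P[...,1]>0.08)&(P[...,1]<0.16); q=P[m];print('bar',m.sum(),q.max(0),np.median(q,0))"
```

```text
t 32.48 p [0.3978 0.0655 0.2613] fing [ 0.002 -0.    -1.   ] jaw [0.998 0.058 0.002] jawang 0.058 F [ 2.3   0.04 -2.19] g 0.247 q [-1.44 -0.49  0.89  1.98  0.38  1.48 -0.59]
1467 [0.00748083 0.00046149 0.11706204] 0.11281344113364511 0.12919871000085803
bar 141 [0.51481012 0.15811391 0.11470665] [0.50045863 0.11804373 0.10941136]
2364 [-0.00079196 -0.00091162  0.12194189] 0.11474258369026713 0.12807579135880753
bar 183 [0.51476787 0.15666995 0.11544147] [0.49743396 0.11775537 0.10960095]
15739 [0.00463676 0.00129722 0.11803741] 0.1148672663165769 0.12415999779651243
bar 2127 [0.51498423 0.15918951 0.11145932] [0.49785797 0.12400219 0.10893738]
```

View pics/w10.png

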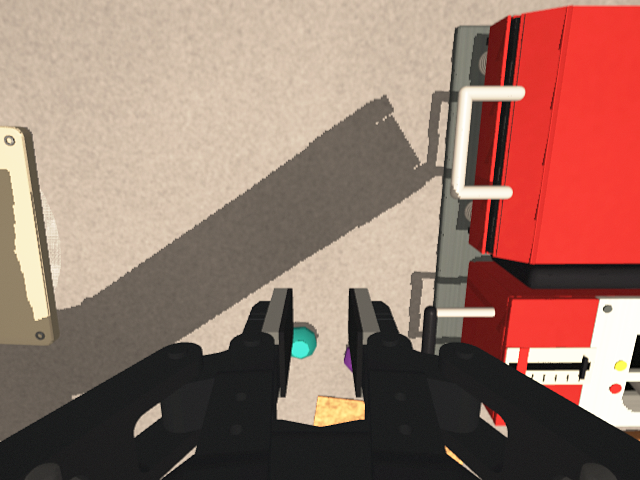

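```bash
python3 - <<'E'
from h import *
for f in ('w7','top10','side10','w10'):
    z=load(f);P=pts(z);hsv=cv2.cvtColor(z['rgb'],cv2.COLOR_RGB2HSV)
    reg=(P[...,0]>.61)&(P[...,0]<.75)&(P[...,1]>-.11)&(P[...,1]<.0)&(abs(P[...,2]-.112)<.012)
    for n,lo,hi in (('red',0,8),('yel',22,34),('grn',50,80)):
        m=reg&(hsv[...,0]>=lo)&(hsv[...,0]<=hi)&(hsv[...,1]>120)&(hsv[...,2]>60)
        q=P[m]
        if len(q)>2: print(f,n,len(q),np.median(q,0).round(4))
    m=(P[...,2]>0.135)&(P[...,2]<0.2)&(P[...,0]>0.63)&(P[...,0]<0.73)&(P[...,1]>-0.13)&(P[...,1]<-0.05)
    q=P[m]
    if len(q)>10:
        A=np.c_[2*q,np.ones(len(q))];s=np.linalg.lstsq(A,(q**2).sum(1),rcond=None)[0]; print(f,'knob sphere',len(q),s[:3].round(4),np.sqrt(s[3]+s[:3]@s[:3]).round(4),'bbox',q.min(0).round(3),q.max(0).round(3))
E
```

```text
w7 red 121 [ 0.6264 -0.0948  0.1102]
w7 yel 50 [ 0.6537 -0.0534  0.111 ]
w7 knob sphere 651 [ 0.6757 -0.0883  0.1572] 0.0191 bbox [ 0.66  -0.088  0.135] [ 0.692 -0.07   0.177]
top10 red 203 [ 0.6172 -0.0761  0.1104]
top10 yel 9 [ 0.6533 -0.0539  0.1113]
top10 grn 3 [ 0.7052 -0.0298  0.1129]
top10 knob sphere 168 [ 0.6732 -0.0863  0.1643] 0.0144 bbox [ 0.658 -0.102  0.158] [ 0.687 -0.072  0.181]
side10 red 169 [ 0.6182 -0.0798  0.1103]
side10 knob sphere 165 [ 0.6769 -0.0853  0.1618] 0.0156 bbox [ 0.661 -0.103  0.136] [ 0.692 -0.072  0.18 ]
w10 red 1085 [ 0.6182 -0.0289  0.1102]
w10 yel 88 [ 0.6532 -0.0527  0.1112]
```

{"fn": "move_arm", "kwargs": {
  "motion": "0.05 -0.02 0 0; 0.1 -0.05 0 0; 0.16 -0.08 0 0; 0.21 -0.11 0 0; 0.25 -0.14 0 0; 0.277 -0.153 0 -0.01; 0.277 -0.153 -0.02 -0.01; 0.277 -0.153 -0.02 -0.01; 0.277 -0.153 -0.02 -0.01",
  "grip": 0.65
}}

```text
clock: 33.75
position: [0.5224, -0.0677, 0.2842]
ee_rot: [-0.017, 0.688, 0.011, 0.725]
ft_force: [0.2, -0.0, -0.8]
grip_width: 0.651
```

```bash
python3 -c "
from h import *
st()"
```

```text
t 33.75 p [ 0.5224 -0.0677  0.2842] fing [ 0.053 -0.007 -0.999] jaw [0.998 0.04  0.053] jawang 0.04 F [ 0.2  -0.04 -0.82] g 0.651 q [-1.64 -0.5   1.34  1.73  0.51  1.49 -0.31]
```

{"fn": "move_arm", "kwargs": {
  "motion": "0.03 -0.01 0 0; 0.06 -0.02 0 0; 0.06 -0.02 0 0; 0.06 -0.02 0 0"
}}

```text
clock: 34.25
position: [0.5376, -0.0806, 0.2963]
ee_rot: [-0.019, 0.673, 0.009, 0.739]
ft_force: [0.4, -0.1, -0.2]
grip_width: 0.652
```

```bash
python3 -c "
from h import *
st()"
```

```text
t 34.25 p [ 0.5376 -0.0806  0.2963] fing [ 0.094 -0.013 -0.996] jaw [0.995 0.041 0.093] jawang 0.041 F [ 0.36 -0.05 -0.16] g 0.652 q [-1.63 -0.5   1.34  1.7   0.53  1.48 -0.29]
```

```bash
cat > kin.py <<'E'
import numpy as np, itertools
from scipy.spatial.transform import Rotation as R
from scipy.optimize import least_squares
D=[
([0.2158,0.5863,0.2307],[0,-.001,-1],[.346,.938,-.001],[-1.2406,.3327,-.0647,1.4607,.0216,1.3499,-.0885]),
([0.4534,0.0488,0.2613],[0,0,-1],[1,-.001,0],[-0.68,-0.09,0.45,1.86,0.04,1.37,-0.24]),
([0.4537,-0.2126,0.2611],[0,0,-1],[1,0,0],[-0.43,0.02,0.8,1.77,-0.01,1.36,0.37]),
([0.5322,-0.1509,0.2064],[.002,.001,-1],[1,0,.002],[-0.51,0.23,0.81,1.73,-0.18,1.26,0.35]),
([0.5252,-0.2111,0.2066],[.003,.001,-1],[1,0,.003],[-0.43,0.28,0.88,1.7,-0.23,1.27,0.5]),
([0.5222,-0.2594,0.2063],[.002,0,-1],[1,.001,.002],[-0.36,0.34,0.92,1.65,-0.29,1.29,0.62]),
([0.5025,-0.1743,0.2171],[.005,.002,-1],[1,0,.005],[-0.65,0.18,1.01,1.77,-0.17,1.27,0.41]),
([0.4218,0.0945,0.3274],[.002,.008,-1],[1,.002,.002],[-1.35,-0.32,0.83,1.81,0.23,1.55,-0.54]),
([0.7137,0.1235,0.3528],[-.007,-.009,-1],[.999,.046,-.007],[-0.71,0.72,1.02,0.93,-0.6,1.75,0.11]),
([0.5508,0.1208,0.2084],[.002,.001,-1],[.999,.05,.002],[-1.24,0.39,1.19,1.71,-0.38,1.3,0.08]),
([0.4985,0.1185,0.0841],[.002,.002,-1],[.999,.049,.002],[-1.27,0.41,1.14,1.97,-0.44,1.03,0.11]),
([0.3978,0.0655,0.2613],[.002,0,-1],[.998,.058,.002],[-1.44,-0.49,0.89,1.98,0.38,1.48,-0.59]),
([0.5224,-0.0677,0.2842],[.053,-.007,-.999],[.998,.04,.053],[-1.64,-0.5,1.34,1.73,0.51,1.49,-0.31]),
([0.5376,-0.0806,0.2963],[.094,-.013,-.996],[.995,.041,.093],[-1.63,-0.5,1.34,1.7,0.53,1.48,-0.29]),
]
def Rz(a):c,s=np.cos(a),np.sin(a);return np.array([[c,-s,0],[s,c,0],[0,0,1]])
def Ry(a):c,s=np.cos(a),np.sin(a);return np.array([[c,0,s],[0,1,0],[-s,0,c]])
def fk(q,s,L):
    M=Rz(s[0]*q[0]);p=np.array([0,0,L[0]]);p=p+M@[L[4],0,0]
    M=M@Ry(q[1])@Rz(s[1]*q[2]);p=p+M@[L[5],0,L[1]]
    M=M@Ry(q[3])@Rz(s[2]*q[4]);p=p+M@[L[6],0,L[2]]
    M=M@Ry(q[5])@Rz(s[3]*q[6]+ (L[8] if len(L)>8 else 0));p=p+M@[0,0,L[3]]
    # elbow offset compensation inside via L5/L6/L7
    return p,M[:,2],M[:,0]
E
python3 - <<'E'
from kin import *
best=[]
for s in itertools.product([-1,1],repeat=4):
    def res(L):
        o=[]
        for p,x,j,q in D:
            a,b,c=fk(q,s,L); o+=list((a-p)*5)+list(b-np.array(x))+list(c-np.array(j))
        return np.array(o)
    for ja in (0,np.pi):
        r=least_squares(res,[.35,.4,.4,.2,0,0,0,0,ja]); best.append((r.cost,s,r.x.round(4)))
best.sort(key=lambda t:t[0])
for b in best[:4]: print(b)
E
```

```text
(np.float64(0.07660289028797079), (-1, -1, -1, -1), array([ 0.0554,  0.4487,  0.5229,  0.1277, -0.04  ,  0.0102,  0.005 ,
        0.    , -3.1406]))
(np.float64(0.07660289039611987), (-1, -1, -1, -1), array([ 0.0553,  0.4487,  0.5229,  0.1277, -0.04  ,  0.0102,  0.005 ,
        0.    ,  3.1426]))
(np.float64(3.3725679042089007), (-1, -1, 1, -1), array([-0.0735,  0.4364,  0.5257, -0.0155, -0.0414,  0.0107,  0.0055,
        0.    , -3.1046]))
(np.float64(3.372567904335339), (-1, -1, 1, -1), array([-0.0735,  0.4364,  0.5257, -0.0155, -0.0414,  0.0107,  0.0054,
        0.    ,  3.1786]))
```

```bash
cat >> kin.py <<'E'
S=(-1,-1,-1,-1)
def fk2(q,V):
    V=np.asarray(V).reshape(5,3)
    M=Rz(-q[0]);p=V[0]*[0,0,1]+M@(V[1]*[1,1,0])
    M=M@Ry(q[1]);
    M=M@Rz(-q[2]);p=p+M@V[2]
    M=M@Ry(q[3])@Rz(-q[4]);p=p+M@V[3]
    M=M@Ry(q[5]);p=p+M@(V[4])
    M=M@Rz(-q[6]+np.pi)
    return p,M
def fit(reg=1e-3):
    v0=np.zeros((5,3));v0[0,2]=.1;v0[2,2]=.45;v0[3,2]=.5;v0[4,2]=.15
    def res(v):
        o=[]
        for p,x,j,q in D: o+=list(fk2(q,v)[0]-p)
        return np.r_[o,reg*(v-v0.ravel())]
    r=least_squares(res,v0.ravel());return r
E
python3 - <<'E'
from kin import *
r=fit(); print(r.x.reshape(5,3).round(4))
for p,x,j,q in D:
    a,M=fk2(q,r.x); print(((a-p)*1000).round(1),(M[:,2]-x).round(3),(M[:,0]-j).round(3))
E
```

```text
[[ 0.000e+00  0.000e+00  2.248e-01]
 [-1.000e-04 -2.210e-02  0.000e+00]
 [ 4.100e-03 -2.690e-02  4.464e-01]
 [ 9.000e-04  1.400e-03  4.941e-01]
 [ 7.400e-03  1.400e-03  3.056e-01]]
[ 0.5 -0.6 -1.1] [-0.  0.  0.] [-0.  0. -0.]
[-1.1 -1.3 -1. ] [-0.007 -0.002  0.   ] [-0.     0.001 -0.007]
[ 0.2 -2.1 -0.6] [-0.004 -0.003  0.   ] [-0.    -0.002 -0.004]
[-0.4  4.4 -2.5] [-0.004  0.005  0.   ] [-0.     0.007 -0.004]
[-2.4 -1.2 -1.6] [-0.003  0.004  0.   ] [-0.    -0.    -0.003]
[1.6 3.2 2.9] [0.005 0.007 0.   ] [-0.     0.006  0.005]
[2.9 2.3 1.8] [0.007 0.004 0.   ] [-0.     0.008  0.007]
[-0.7  1.5  0.1] [-0.002 -0.003  0.   ] [-0.     0.008 -0.002]
[0.6 1.8 0.3] [0.001 0.002 0.   ] [-0.     0.006  0.001]
[-0.7 -1.2 -0.8] [-0.003  0.004  0.   ] [-0.     0.001 -0.002]
[ 1.7 -4.   0.9] [0.004 0.002 0.   ] [ 0.    -0.01   0.004]
[ 4.7 -1.3  3. ] [0.01  0.003 0.   ] [ 0.    -0.005  0.01 ]
[-0.5  0.5 -1.4] [0.002 0.001 0.001] [-0.    -0.001  0.002]
[-1.4 -0.7  0.2] [ 0.002 -0.002  0.001] [-0.    -0.005  0.002]
```

```bash
cat >> kin.py <<'E'
V=fit().x
LO=np.array([-2.6,-.5,-1.47,.16,-1.27,.06,-2.6]);HI=np.array([2.6,2.12,1.34,2.42,4.41,2.06,2.6])
def pose_err(q,p,M):
    a,N=fk2(q,V); return np.r_[p-a, R.from_matrix(M@N.T).as_rotvec()]
def jac(q):
    J=np.zeros((6,7));a,N=fk2(q,V)
    for i in range(7):
        d=np.zeros(7);d[i]=1e-5;b,B=fk2(q+d,V);J[:3,i]=(b-a)/1e-5;J[3:,i]=R.from_matrix(B@N.T).as_rotvec()/1e-5
    return J
def Mdown(ang): # finger down, jaw ang
    x=np.array([np.cos(ang),np.sin(ang),0]);z=np.array([0,0,-1.]);return np.c_[x,np.cross(z,x),z]
def step(q,p,M,n=30):
    q=q.copy()
    for _ in range(n):
        e=pose_err(q,p,M)
        if np.linalg.norm(e)<1e-4: break
        sc=min(1,.02/np.linalg.norm(e)); J=jac(q)
        free=np.ones(7,bool)
        for k in range(3):
            dq=np.zeros(7); Jf=J[:,free]; dq[free]=Jf.T@np.linalg.solve(Jf@Jf.T+1e-4*np.eye(6),e*sc)
            bad=free&((q+dq<LO)|(q+dq>HI))
            if not bad.any(): break
            free&=~bad
        q=np.clip(q+dq,LO,HI)
    return q
def path(q,wps,ang):
    for w in wps:
        a=fk2(q,V)[0]; n=max(1,int(np.linalg.norm(np.array(w)-a)/.02))
        for i in range(1,n+1): q=step(q,a+(np.array(w)-a)*i/n,Mdown(ang))
        print(np.round(w,3),'q',q.round(2),'err',np.round(pose_err(q,np.array(w),Mdown(ang)),3))
    return q
E
python3 - <<'E'
from kin import *
print('replicate'); q=path(np.array(D[1][3]),[(.4537,-.2126,.2611),(.4556,-.239,.0065),(.465,-.219,.19),(.585,.1226,.196),(.593,.171,.057),(.593,.171,.2),(.5322,-.1509,.2064)],0.)
print('rep2');q=path(np.array(D[11][3]),[(.5224,-.0677,.28),(.6,-.1,.26)],.05)
q0=np.array([-1.63,-.5,1.34,1.7,.53,1.48,-.29])
for w in ([(.45,.1,.28),(.5,.12,.1),(.6,0.05,.2),(.675,-.087,.22)],[(.5,.05,.2),(.5,0,.1),(.6,-.05,.2),(.675,-.087,.22)],[(.55,.1,.26),(.7,.1,.3),(.7,-.05,.25),(.675,-.087,.22)]):
    print();path(q0,w,.05)
E
```

```text
replicate
[ 0.454 -0.213  0.261] q [-0.43  0.01  0.8   1.77 -0.01  1.36  0.37] err [ 0. -0.  0.  0.  0. -0.]
[ 0.456 -0.239  0.006] q [-0.22  0.42  0.72  2.   -0.37  0.85  0.7 ] err [ 0. -0.  0. -0. -0.  0.]
[ 0.465 -0.219  0.19 ] q [-0.41  0.13  0.83  1.84 -0.1   1.21  0.45] err [ 0. -0.  0. -0.  0. -0.]
[0.585 0.123 0.196] q [-0.77  0.32  0.6   1.61 -0.19  1.26 -0.14] err [ 0.  0.  0.  0.  0. -0.]
[0.593 0.171 0.057] q [-0.76  0.51  0.53  1.69 -0.29  1.03 -0.14] err [ 0.  0.  0. -0. -0.  0.]
[0.593 0.171 0.2  ] q [-0.81  0.36  0.58  1.55 -0.2   1.28 -0.2 ] err [ 0.  0.  0. -0.  0. -0.]
[ 0.532 -0.151  0.206] q [-0.46  0.22  0.76  1.72 -0.16  1.26  0.33] err [ 0. -0.  0.  0.  0. -0.]
rep2
[ 0.522 -0.068  0.28 ] q [-1.55 -0.43  1.3   1.75  0.42  1.51 -0.25] err [ 0.028 -0.004 -0.007  0.001  0.009  0.   ]
[ 0.6  -0.1   0.26] q [-1.51 -0.43  1.3   1.76  0.43  1.48 -0.22] err [ 0.102 -0.017 -0.025  0.005  0.031  0.   ]

[0.45 0.1  0.28] q [-1.7  -0.41  1.12  1.84  0.37  1.49 -0.59] err [ 0.  0. -0. -0.  0. -0.]
[0.5  0.12 0.1 ] q [-1.87 -0.5   1.32  2.08  0.52  1.22 -0.71] err [ 0.063  
[... 464 characters left out ...]
     0.016  0.   ]
[ 0.6  -0.05  0.2 ] q [-1.65 -0.5   1.34  1.84  0.5   1.42 -0.36] err [ 0.098 -0.008 -0.036  0.003  0.03   0.   ]
[ 0.675 -0.087  0.22 ] q [-1.63 -0.5   1.34  1.76  0.51  1.47 -0.3 ] err [ 0.159 -0.021 -0.048  0.006  0.048  0.   ]

[0.55 0.1  0.26] q [-1.94 -0.5   1.34  1.75  0.49  1.51 -0.61] err [ 0.047  0.009 -0.014 -0.003  0.014 -0.   ]
[0.7 0.1 0.3] q [-1.95 -0.5   1.34  1.62  0.51  1.59 -0.56] err [ 0.169  0.024 -0.031 -0.007  0.051  0.   ]
[ 0.7  -0.05  0.25] q [-1.71 -0.5   1.34  1.71  0.51  1.51 -0.35] err [ 0.173 -0.012 -0.043  0.004  0.052  0.   ]
[ 0.675 -0.087  0.22 ] q [-1.63 -0.5   1.34  1.76  0.51  1.47 -0.3 ] err [ 0.159 -0.021 -0.048  0.006  0.048  0.   ]
```

```bash
cat > search.py <<'E'
from kin import *
import sys
def mv(q,p0,a0,p1,a1):
    n=max(1,int(max(np.linalg.norm(p1-p0)/.04,abs(a1-a0)/.15))); worst=9; e=0
    for i in range(1,n+1):
        q=step(q,p0+(p1-p0)*i/n,Mdown(a0+(a1-a0)*i/n),4)
        worst=min(worst,np.min(np.r_[q-LO,HI-q])); e=max(e,np.linalg.norm(pose_err(q,p0+(p1-p0)*i/n,Mdown(a0+(a1-a0)*i/n))))
    return q,worst,e
if __name__=='__main__':
    rng=np.random.default_rng(int(sys.argv[1]))
    q0=np.array([-1.63,-.5,1.34,1.7,.53,1.48,-.29]); p=fk2(q0,V)[0]
    q1,w,e=mv(q0,p,.05,np.array([.45,.1,.28]),.05); print(q1.round(2),w,e)
    best=-9
    import time;t=time.time()
    while time.time()-t<120:
        q=q1;pp=np.array([.45,.1,.28]);a=.05;seq=[];W=9
        k=rng.integers(2,5)
        for j in range(k):
            if j<k-1: w=np.array([rng.uniform(.35,.65),rng.uniform(-.3,.35),rng.uniform(.25,.42)]);an=rng.uniform(-1.5,1.5)
            else: w=np.array([.675,-.087,.24]);an=.05
            if np.hypot(*w[:2])<.42: break
            q,wo,e=mv(q,pp,a,w,an); W=min(W,wo);seq.append((w.round(2),round(an,2),q.round(2)));pp=w;a=an
            if e>.03: break
        else:
            m=np.min(np.r_[q-LO,HI-q]); s=min(m,.6)+min(W,.05)*4-.01*k
            if s>best: best=s;print(round(s,3),round(m,2),round(W,3));[print('   ',*x) for x in seq];sys.stdout.flush()
E
(python3 search.py 1 > /tmp/s1 & python3 search.py 2 > /tmp/s2 & python3 search.py 3 >/tmp/s3 & wait); tail -n 6 /tmp/s1 /tmp/s2 /tmp/s3
```

```text
==> /tmp/s1 <==
0.514 0.35 0.046
    [0.55 0.31 0.29] -0.29 [-1.36  0.51  1.14  1.41 -0.46  1.51 -0.52]
    [ 0.68 -0.09  0.24] 0.05 [-0.56  0.62  0.99  1.32 -0.51  1.46  0.44]
0.531 0.35 0.079
    [0.37 0.33 0.29] -0.34 [-1.82 -0.04  0.99  1.74  0.04  1.42 -1.18]
    [ 0.68 -0.09  0.24] 0.05 [-0.56  0.62  0.99  1.32 -0.51  1.46  0.44]

==> /tmp/s2 <==
    [ 0.55 -0.12  0.41] 0.31 [-0.78  0.28  1.18  1.35 -0.26  1.68  0.66]
    [ 0.68 -0.09  0.24] 0.05 [-0.59  0.65  1.05  1.32 -0.55  1.47  0.47]
0.497 0.33 0.059
    [0.58 0.35 0.25] -0.09 [-1.25  0.63  1.04  1.31 -0.54  1.49 -0.35]
    [ 0.57 -0.15  0.26] 0.01 [-0.68  0.41  1.14  1.55 -0.38  1.42  0.49]
    [ 0.68 -0.09  0.24] 0.05 [-0.57  0.63  1.01  1.32 -0.53  1.47  0.45]

==> /tmp/s3 <==
0.445 0.34 0.031
    [0.37 0.31 0.38] -0.39 [-1.75 -0.13  0.89  1.61  0.1   1.61 -1.22]
    [ 0.68 -0.09  0.24] 0.05 [-0.57  0.62  1.    1.32 -0.52  1.46  0.45]
0.515 0.34 0.057
    [0.52 0.29 0.33] -0.15 [-1.44  0.41  1.18  1.42 -0.38  1.56 -0.44]
    [ 0.68 -0.09  0.24] 0.05 [-0.57  0.63  1.    1.32 -0.52  1.47  0.45]
```

{"fn": "move_arm", "kwargs": {
  "motion": "-0.02 0.04 -0.004 0; -0.04 0.08 -0.008 0; -0.06 0.12 -0.012 0; -0.088 0.18 -0.016 0; -0.088 0.18 -0.016 0; -0.088 0.18 -0.016 0"
}}

```text
clock: 35.0
position: [0.4497, 0.099, 0.2802]
ee_rot: [-0.02, 0.673, 0.009, 0.739]
ft_force: [0.6, -0.7, 0.8]
grip_width: 0.654
```

```bash
python3 -c "
from h import *
st()"
```

```text
t 35.0 p [0.4497 0.099  0.2802] fing [ 0.094 -0.014 -0.995] jaw [0.995 0.041 0.093] jawang 0.041 F [ 0.64 -0.66  0.76] g 0.654 q [-1.54 -0.4   0.96  1.9   0.39  1.42 -0.62]
```

```bash
cat > plan.py <<'E'
import kin
from kin import *
M0=np.eye(3)
def setM(fing,jaw):
    x=np.array(jaw);z=np.array(fing);z/=np.linalg.norm(z);x-=z*(x@z);x/=np.linalg.norm(x);return np.c_[x,np.cross(z,x),z]
def run(q,M,wps):
    """wps: (x,y,z,spin rel)"""
    p=fk2(q,V)[0];a=0;W=9
    for w in wps:
        w=np.array(w,float);n=max(1,int(max(np.linalg.norm(w[:3]-p)/.03,abs(w[3]-a)/.1)))
        for i in range(1,n+1):
            T=p+(w[:3]-p)*i/n;q=step(q,T,Rz(a+(w[3]-a)*i/n)@M,6);W=min(W,np.min(np.r_[q-LO,HI-q]))
        p=w[:3];a=w[3];print(w.round(3),'q',q.round(2),'margin',round(W,2),'err',round(np.linalg.norm(pose_err(q,p,Rz(a)@M)),3))
    return q
E
python3 - <<'E'
from plan import *
q=np.array([-1.54,-.4,.96,1.9,.39,1.42,-.62]);M=setM([.094,-.014,-.995],[.995,.041,.093])
run(q,M,[(.37,.33,.29,-.34),(.675,-.087,.24,0)]);print()
run(q,M,[(.52,.29,.33,-.2),(.675,-.087,.24,0)]);print()
run(q,M,[(.52,.2,.29,0),(.675,-.087,.24,0)]);print()
run(q,M,[(.45,.1,.28,-.6),(.45,.3,.28,-.8),(.6,.0,.28,-.8),(.675,-.087,.24,0)])
E
```

```text
[ 0.37  0.33  0.29 -0.34] q [-1.67 -0.05  0.78  1.76  0.13  1.4  -1.22] margin 0.13 err 0.0
[ 0.675 -0.087  0.24   0.   ] q [-0.61  0.54  0.98  1.41 -0.47  1.33  0.41] margin 0.13 err 0.0

[ 0.52  0.29  0.33 -0.2 ] q [-1.54  0.33  1.18  1.48 -0.24  1.46 -0.53] margin 0.09 err 0.0
[ 0.675 -0.087  0.24   0.   ] q [-0.62  0.55  1.    1.41 -0.48  1.33  0.42] margin 0.09 err 0.0

[0.52 0.2  0.29 0.  ] q [-1.6   0.19  1.28  1.67 -0.14  1.34 -0.27] margin 0.06 err 0.0
[ 0.675 -0.087  0.24   0.   ] q [-0.64  0.56  1.04  1.42 -0.51  1.34  0.44] margin 0.06 err 0.0

[ 0.45  0.1   0.28 -0.6 ] q [-1.43 -0.27  0.91  1.87  0.3   1.42 -1.14] margin 0.13 err 0.0
[ 0.45  0.3   0.28 -0.8 ] q [-1.53  0.14  0.9   1.65 -0.02  1.4  -1.39] margin 0.13 err 0.0
[ 0.6   0.    0.28 -0.8 ] q [-0.94  0.33  1.04  1.55 -0.21  1.37 -0.66] margin 0.13 err 0.0
[ 0.675 -0.087  0.24   0.   ] q [-0.51  0.48  0.8   1.41 -0.36  1.31  0.34] margin 0.13 err 0.0
```

{"fn": "move_arm", "kwargs": {
  "motion": "-0.015 0.045 0 -0.08; -0.03 0.09 0 -0.15; -0.05 0.14 0.01 -0.22; -0.065 0.19 0.01 -0.28; -0.08 0.231 0.01 -0.34; -0.08 0.231 0.01 -0.34"
}}

```text
clock: 35.75
position: [0.3689, 0.3324, 0.2902]
ee_rot: [0.093, 0.666, -0.116, 0.731]
ft_force: [0.5, -1.3, 0.0]
grip_width: 0.652
```

```bash
python3 -c "
from h import *
st()"
```

```text
t 35.75 p [0.3689 0.3324 0.2902] fing [ 0.086 -0.045 -0.995] jaw [ 0.952 -0.291  0.095] jawang -0.296 F [ 0.47 -1.25  0.04] g 0.652 q [-1.67 -0.05  0.77  1.76  0.13  1.4  -1.22]
```

{"fn": "move_arm", "kwargs": {
  "motion": "0.03 -0.042 0 0.04; 0.06 -0.084 0 0.07; 0.092 -0.126 0 0.1; 0.122 -0.168 0 0.14; 0.153 -0.21 0 0.17; 0.184 -0.25 -0.01 0.2; 0.214 -0.293 -0.02 0.24; 0.245 -0.335 -0.03 0.27; 0.275 -0.377 -0.04 0.31; 0.306 -0.419 -0.05 0.34"
}}

```text
clock: 37.0
position: [0.6763, -0.0924, 0.2409]
ee_rot: [-0.02, 0.673, 0.009, 0.74]
ft_force: [0.8, 0.7, 0.8]
grip_width: 0.645
```

```bash
python3 -c "
from h import *
st()"
```

```text
t 37.0 p [ 0.6763 -0.0924  0.2409] fing [ 0.095 -0.014 -0.995] jaw [0.995 0.041 0.094] jawang 0.041 F [0.77 0.66 0.84] g 0.645 q [-0.62  0.55  1.01  1.42 -0.49  1.34  0.44]
```

{"fn": "move_arm", "kwargs": {
  "motion": "0 0 -0.05 0; 0 0 -0.085 0; 0 0 -0.099 0; 0 0 -0.099 0; 0 0 -0.099 0"
}}

```text
clock: 37.62
position: [0.6764, -0.0892, 0.1434]
ee_rot: [-0.02, 0.672, 0.009, 0.74]
ft_force: [0.2, 0.3, 0.1]
grip_width: 0.646
```

```bash
python3 -c "
from h import *
st(); shot('wrist','w11'); shot('side','side11')
import cv2
cv2.imwrite('pics/c11.png',cv2.resize(cv2.imread('pics/side11.png')[150:300,280:440],None,fx=4,fy=4))"
```

```text
t 37.62 p [ 0.6764 -0.0892  0.1434] fing [ 0.097 -0.013 -0.995] jaw [0.995 0.041 0.096] jawang 0.041 F [0.16 0.34 0.05] g 0.646 q [-0.61  0.61  0.96  1.54 -0.55  1.16  0.48]
```

View pics/w11.png

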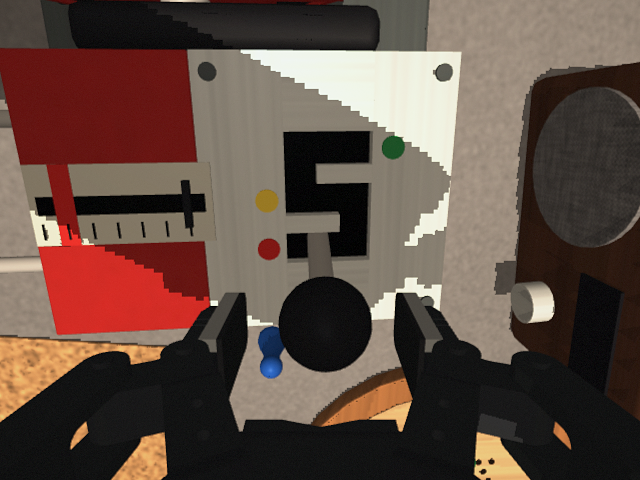

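View pics/c11.png

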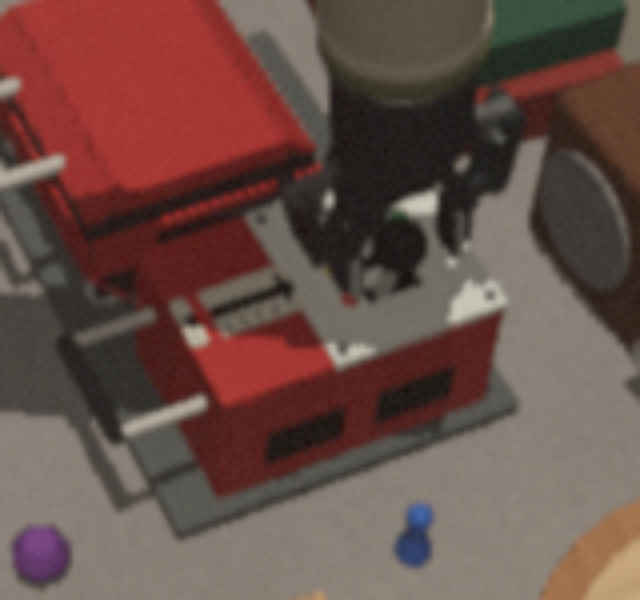

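{"fn": "move_arm", "kwargs": {
  "motion": "0 0 0 0; 0 0 0 0; 0 0 0 0; 0 0 0 0; 0 0 0 0",
  "grip": 0,
  "force": 30
}}

```text
clock: 38.35
position: [0.6761, -0.0891, 0.142]
ee_rot: [-0.019, 0.673, 0.009, 0.74]
ft_force: [0.5, -0.1, 5.2]
grip_width: 0.356
```

{"fn": "move_arm", "kwargs": {
  "motion": "0.008 0 0 0; 0.016 0 0 0; 0.022 0 0 0; 0.026 0 0 0; 0.026 0 0 0; 0.026 0 0 0"
}}

```text
clock: 39.1
position: [0.7014, -0.0887, 0.141]
ee_rot: [-0.019, 0.673, 0.009, 0.739]
ft_force: [-2.6, -1.7, 0.1]
grip_width: 0.348
```

```bash
python3 -c "
from h import *
st(); shot('wrist','w12')"
```

```text
t 39.1 p [ 0.7014 -0.0887  0.141 ] fing [ 0.094 -0.013 -0.996] jaw [0.995 0.041 0.093] jawang 0.041 F [-2.63 -1.71  0.1 ] g 0.348 q [-0.56  0.67  0.93  1.47 -0.57  1.19  0.47]
```

View pics/w12.png

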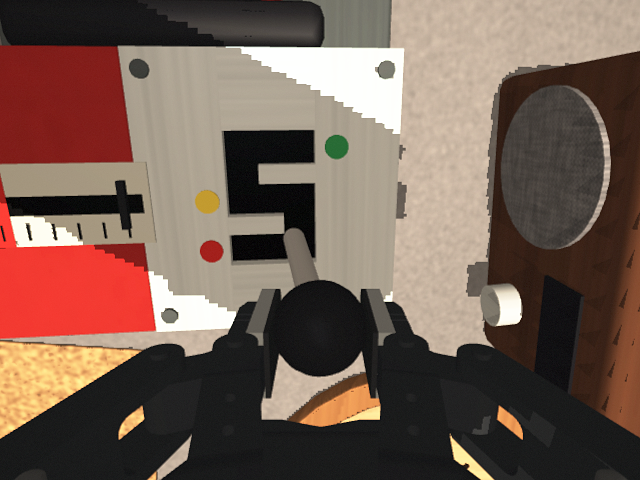

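{"fn": "move_arm", "kwargs": {
  "motion": "0.004 0 0 0; 0.004 0.006 0 0; 0.004 0.014 0 0; 0.003 0.022 0 0; 0.003 0.03 0 0; 0.003 0.035 0 0; 0.003 0.035 0 0"
}}

```text
clock: 40.02
position: [0.7064, -0.0535, 0.1434]
ee_rot: [-0.02, 0.671, 0.009, 0.741]
ft_force: [-2.6, -1.1, 9.7]
grip_width: 0.352
```

```bash
python3 -c "
from h import *
st(); shot('wrist','w13')"
```

```text
t 40.02 p [ 0.7064 -0.0535  0.1434] fing [ 0.099 -0.014 -0.995] jaw [0.994 0.041 0.098] jawang 0.042 F [-2.63 -1.13  9.7 ] g 0.352 q [-0.62  0.67  0.94  1.47 -0.57  1.19  0.42]
```

View pics/w13.png

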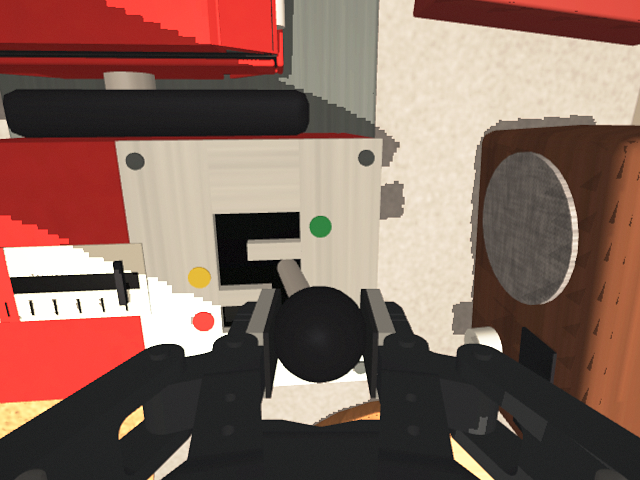

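{"fn": "move_arm", "kwargs": {
  "motion": "-0.008 0 0 0; -0.016 -0.001 0 0; -0.024 -0.001 0 0; -0.032 -0.001 0 0; -0.04 -0.002 0 0; -0.043 -0.002 0 0; -0.043 -0.002 0 0"
}}

```text
clock: 40.95
position: [0.6639, -0.0553, 0.1436]
ee_rot: [-0.02, 0.671, 0.009, 0.741]
ft_force: [1.6, 0.7, 10.4]
grip_width: 0.357
```

```bash
python3 -c "
from h import *
st(); shot('wrist','w14')"
```

```text
t 40.95 p [ 0.6639 -0.0553  0.1436] fing [ 0.1   -0.013 -0.995] jaw [0.994 0.041 0.1  ] jawang 0.041 F [ 1.56  0.65 10.35] g 0.357 q [-0.69  0.58  0.98  1.59 -0.53  1.14  0.43]
```

View pics/w14.png

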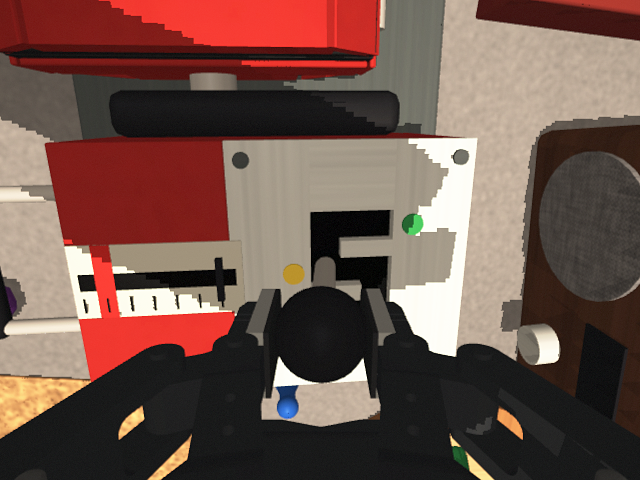

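{"fn": "move_arm", "kwargs": {
  "motion": "0 0.008 0 0; 0 0.016 0 0; -0.001 0.024 0 0; -0.001 0.032 0 0; -0.001 0.036 0 0; -0.001 0.036 0 0"
}}

```text
clock: 41.75
position: [0.66, -0.0193, 0.14]
ee_rot: [-0.02, 0.674, 0.009, 0.739]
ft_force: [4.5, -2.2, -9.9]
grip_width: 0.355
```

```bash
python3 -c "
from h import *
st(); shot('wrist','w15')"
```

```text
t 41.75 p [ 0.66   -0.0193  0.14  ] fing [ 0.092 -0.013 -0.996] jaw [0.995 0.041 0.092] jawang 0.041 F [ 4.51 -2.23 -9.93] g 0.355 q [-0.76  0.58  0.98  1.61 -0.52  1.14  0.37]
```

View pics/w15.png

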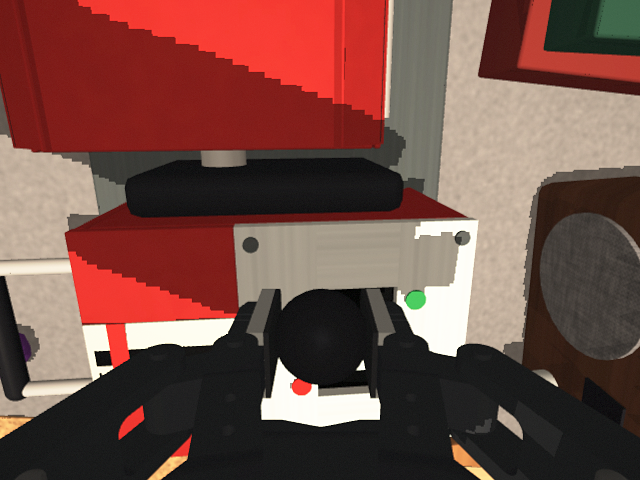

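{"fn": "move_arm", "kwargs": {
  "motion": "0.008 0 0 0; 0.016 0.001 0 0; 0.024 0.001 0 0; 0.032 0.002 0 0; 0.04 0.002 0 0; 0.044 0.002 0 0; 0.044 0.002 0 0"
}}

```text
clock: 42.68
position: [0.7043, -0.0175, 0.1417]
ee_rot: [-0.019, 0.674, 0.009, 0.739]
ft_force: [-11.5, 1.3, 9.8]
grip_width: 0.354
```

```bash
python3 -c "
from h import *
st(); shot('wrist','w16')"
```

```text
t 42.67 p [ 0.7043 -0.0175  0.1417] fing [ 0.092 -0.012 -0.996] jaw [0.995 0.041 0.091] jawang 0.041 F [-11.47   1.29   9.77] g 0.354 q [-0.67  0.66  0.94  1.47 -0.56  1.19  0.37]
```

View pics/w16.png

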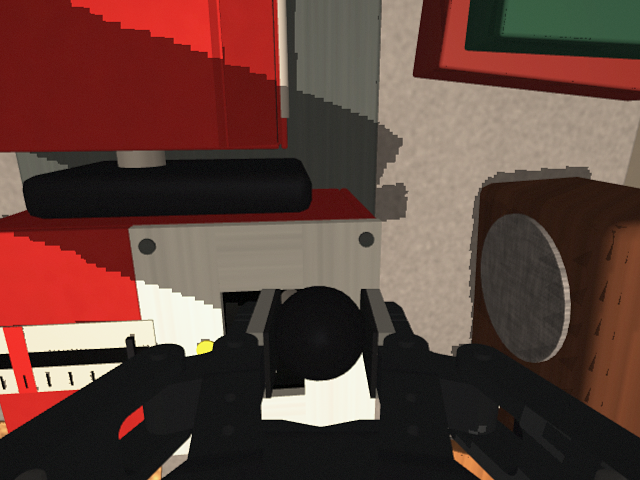

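{"fn": "move_arm", "kwargs": {
  "motion": "-0.001 0 0 0; -0.001 0 0 0; -0.001 0 0 0; -0.001 0 0 0; -0.001 0 0.04 0; -0.001 0 0.09 0; -0.05 0 0.12 0; -0.1 0 0.12 0; -0.12 0 0.12 0",
  "grip": 0.65
}}

```text
clock: 43.85
position: [0.5828, -0.0182, 0.2611]
ee_rot: [-0.018, 0.673, 0.009, 0.739]
ft_force: [0.3, -0.0, 0.9]
grip_width: 0.649
```

```bash
python3 - <<'E'
from h import *
st(); shot('wrist','w17');shot('top','top17');shot('side','side17')
for f in ('top17','side17','w17'):
    P=pts(load(f))
    m=(P[...,2]>0.135)&(P[...,2]<0.19)&(P[...,0]>0.63)&(P[...,0]<0.75)&(P[...,1]>-0.13)&(P[...,1]<0.03)
    q=P[m]
    if len(q)>10: print(f,len(q),((q.min(0)+q.max(0))/2).round(4),q.min(0).round(3),q.max(0).round(3))
E
```

```text
t 43.85 p [ 0.5828 -0.0182  0.2611] fing [ 0.094 -0.011 -0.996] jaw [0.995 0.04  0.093] jawang 0.04 F [ 0.26 -0.    0.92] g 0.649 q [-1.04  0.27  1.17  1.66 -0.26  1.28  0.22]
side17 169 [ 0.7013 -0.0182  0.1573] [ 0.686 -0.033  0.135] [ 0.716 -0.003  0.179]
w17 2026 [ 0.6998 -0.0172  0.1557] [ 0.685 -0.032  0.135] [ 0.714 -0.002  0.176]
```

View pics/w17.png

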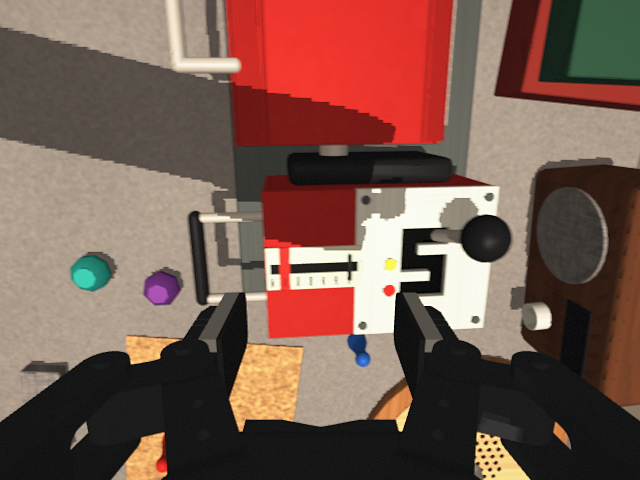

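```bash
python3 - <<'E'
from h import *
from plan import *
for f in ('w17','side17','top17'):
    P=pts(load(f));m=(P[...,2]>0.07)&(P[...,2]<0.1)&(P[...,0]>0.48)&(P[...,0]<0.515)&(P[...,1]>-0.09)&(P[...,1]<-0.03)
    q=P[m]; 
    if len(q): print(f,len(q),((q.min(0)+q.max(0))/2).round(4),q.max(0).round(4),q.min(0).round(4))
q=np.array([-1.04,.27,1.17,1.66,-.26,1.28,.22]);M=setM([.094,-.011,-.996],[.995,.04,.093])
run(q,M,[(.503,-.0615,.2,0),(.503,-.0615,.063,0),(.453,-.0635,.063,0),(.503,-.0615,.063,0),(.503,-.0615,.2,0)]);print()
run(q,M,[(.583,-.0182,.26,.9),(.55,-.1,.2,.9),(.503,-.0615,.2,0),(.503,-.0615,.063,0),(.453,-.0635,.063,0),(.503,-.0615,.063,0),(.503,-.0615,.2,0)]);print()
run(q,M,[(.583,-.0182,.26,-.9),(.503,-.0615,.2,-.9),(.503,-.0615,.2,0),(.503,-.0615,.063,0),(.453,-.0635,.063,0),(.503,-.0615,.063,0),(.503,-.0615,.2,0)])
E
```

```text
w17 1059 [ 0.5015 -0.06    0.0827] [ 0.5086 -0.03    0.0876] [ 0.4944 -0.0899  0.0778]
side17 115 [ 0.5026 -0.06    0.0837] [ 0.5099 -0.0303  0.0914] [ 0.4953 -0.0898  0.076 ]
top17 103 [ 0.4991 -0.0678  0.0855] [ 0.505  -0.0459  0.0904] [ 0.4931 -0.0898  0.0805]
[ 0.503 -0.062  0.2    0.   ] q [-1.24 -0.06  1.26  1.93  0.07  1.14  0.04] margin 0.08 err 0.0
[ 0.503 -0.062  0.063  0.   ] q [-0.95  0.33  1.11  2.07 -0.4   0.86  0.42] margin 0.01 err 0.0
[ 0.453 -0.064  0.063  0.   ] q [-1.15  0.17  1.28  2.19 -0.22  0.82  0.3 ] margin 0.01 err 0.0
[ 0.503 -0.062  0.063  0.   ] q [-0.95  0.33  1.12  2.07 -0.4   0.86  0.42] margin 0.01 err 0.0
[ 0.503 -0.062  0.2    0.   ] q [-1.28 -0.08  1.3   1.93  0.09  1.14  0.02] margin 0.01 err 0.0

[ 0.583 -0.018  0.26   0.9  ] q [-0.83  0.25  0.97  1.63 -0.29  1.32  1.13] margin 0.19 err 0.0
[ 0.55 -0.1   0.2   0.9 ] q [-0.72  0.25  0.99  1.77 -0.31  1.21  1.3 ] margin 0.19 err 0.0
[ 0.503 -0.062  0.2    0.   ] q [-1.05 -0.03  1.08  1.92  0.04  1.14  0.06] margin 0.19 err 0.0
[ 0.503 -0.062  0.063  0.   ] q [-0.87  0.29  1.02  2.07 -0.33  0.85  0
[... 278 characters left out ...]
5  1.14  0.05] margin 0.16 err 0.0

[ 0.583 -0.018  0.26  -0.9  ] q [-1.1   0.44  1.34  1.63 -0.37  1.35 -0.6 ] margin 0.0 err 0.0
[ 0.503 -0.062  0.2   -0.9  ] q [-1.29  0.06  1.34  1.9   0.02  1.17 -0.82] margin 0.0 err 0.0
[ 0.503 -0.062  0.2    0.   ] q [-1.34 -0.1   1.34  1.93  0.12  1.15 -0.  ] margin 0.0 err 0.0
[ 0.503 -0.062  0.063  0.   ] q [-0.95  0.33  1.12  2.07 -0.4   0.86  0.42] margin 0.0 err 0.0
[ 0.453 -0.064  0.063  0.   ] q [-1.15  0.17  1.28  2.19 -0.22  0.82  0.3 ] margin 0.0 err 0.0
[ 0.503 -0.062  0.063  0.   ] q [-0.95  0.33  1.12  2.07 -0.4   0.86  0.42] margin 0.0 err 0.0
[ 0.503 -0.062  0.2    0.   ] q [-1.29 -0.08  1.3   1.93  0.09  1.14  0.02] margin 0.0 err 0.0
```

```bash
cat > s2.py <<'E'
from plan import *
import sys,time,io,contextlib
rng=np.random.default_rng(int(sys.argv[1]))
q0=np.array([-1.04,.27,1.17,1.66,-.26,1.28,.22]);M=setM([.094,-.011,-.996],[.995,.04,.093])
best=-9;t=time.time()
while time.time()-t<150:
    k=rng.integers(1,4);w=[]
    for j in range(k):
        p=[rng.uniform(.45,.7),rng.uniform(-.4,.25),rng.uniform(.24,.35)];
        w.append((*np.round(p,2),round(rng.uniform(-.6,1.5),1)))
    w+=[(.503,-.0615,.2,0),(.503,-.0615,.063,0),(.453,-.0635,.063,0)]
    p=fk2(q0,V)[0];a=0;W=9;q=q0;ok=1;L=0
    for ww in w:
        ww=np.array(ww);n=max(1,int(max(np.linalg.norm(ww[:3]-p)/.05,abs(ww[3]-a)/.15)))
        L+=np.linalg.norm(ww[:3]-p)
        for i in range(1,n+1):
            q=step(q,p+(ww[:3]-p)*i/n,Rz(a+(ww[3]-a)*i/n)@M,4);W=min(W,np.min(np.r_[q-LO,HI-q]))
        if W<.1: ok=0;break
        p=ww[:3];a=ww[3]
    if not ok: continue
    s=min(W,.3)-.05*L+min(.5,HI[2]-q[2])
    if s>best: best=s;print(round(s,3),round(W,2),w[:-3],q.round(2),flush=True)
E
(for i in 1 2 3;do python3 s2.py $i >/tmp/t$i & done; wait); tail -n2 /tmp/t1 /tmp/t2 /tmp/t3
```

```text
==> /tmp/t1 <==
0.638 0.21 [(np.float64(0.69), np.float64(-0.25), np.float64(0.28), -0.0), (np.float64(0.46), np.float64(0.0), np.float64(0.31), 1.5), (np.float64(0.6), np.float64(-0.14), np.float64(0.34), -0.6)] [-0.78  0.08  0.85  2.18 -0.08  0.82  0.16]
0.657 0.2 [(np.float64(0.68), np.float64(-0.15), np.float64(0.33), 1.3), (np.float64(0.46), np.float64(-0.21), np.float64(0.27), 1.3)] [-0.71  0.01  0.84  2.   -0.04  1.05  0.47]

==> /tmp/t2 <==
0.638 0.19 [(np.float64(0.64), np.float64(-0.32), np.float64(0.34), 0.9), (np.float64(0.49), np.float64(0.1), np.float64(0.26), 0.8)] [-0.87 -0.    0.84  2.03 -0.    1.02  0.2 ]
0.658 0.2 [(np.float64(0.64), np.float64(-0.03), np.float64(0.33), 0.6), (np.float64(0.65), np.float64(-0.16), np.float64(0.33), 1.3), (np.float64(0.46), np.float64(0.05), np.float64(0.27), 1.3)] [-0.83 -0.03  0.82  2.    0.    1.06  0.34]

==> /tmp/t3 <==
0.643 0.2 [(np.float64(0.65), np.float64(-0.3), np.float64(0.34), 1.2), (np.float64(0.51), np.float64(0.01), np.float64(0.32), 0.8)] [-0.83 -0.01  0.84  1.99 -0.01  1.07  0.27]
0.669 0.21 [(np.float64(0.64), np.float64(-0.25), np.float64(0.28), 0.2), (np.float64(0.48), np.float64(-0.21), np.float64(0.27), 1.1)] [-0.71  0.03  0.83  2.02 -0.05  1.01  0.35]
```

{"fn": "move_arm", "kwargs": {
  "motion": "0.015 -0.058 0.01 0.05; 0.03 -0.116 0.015 0.1; 0.045 -0.174 0.019 0.15; 0.057 -0.232 0.019 0.2; 0.03 -0.225 0.017 0.35; 0.005 -0.218 0.015 0.5; -0.02 -0.21 0.013 0.65; -0.05 -0.205 0.011 0.8; -0.075 -0.2 0.01 0.95; -0.103 -0.192 0.009 1.1"
}}

```text
clock: 45.25
position: [0.4817, -0.2102, 0.2703]
ee_rot: [-0.37, 0.563, 0.395, 0.625]
ft_force: [0.5, 0.8, 0.1]
grip_width: 0.655
```

```bash
python3 -c "
from h import *
st()"
```

```text
t 45.25 p [ 0.4817 -0.2102  0.2703] fing [ 0.054  0.077 -0.996] jaw [0.411 0.907 0.092] jawang 1.145 F [0.55 0.75 0.07] g 0.655 q [-0.48  0.08  0.93  1.72 -0.16  1.36  1.62]
```

{"fn": "move_arm", "kwargs": {
  "motion": "0.003 0.02 0 -0.14; 0.006 0.04 -0.01 -0.28; 0.009 0.06 -0.02 -0.42; 0.012 0.08 -0.03 -0.56; 0.015 0.1 -0.04 -0.7; 0.018 0.12 -0.05 -0.84; 0.02 0.14 -0.06 -0.98; 0.022 0.15 -0.07 -1.095; 0.022 0.15 -0.07 -1.095",
  "grip": 0.5
}}

```text
clock: 46.38
position: [0.504, -0.0592, 0.1998]
ee_rot: [-0.022, 0.673, 0.011, 0.739]
ft_force: [0.3, -0.4, 0.0]
grip_width: 0.501
```

```bash
python3 -c "
from h import *
st()"
```

```text
t 46.38 p [ 0.504  -0.0592  0.1998] fing [ 0.093 -0.013 -0.996] jaw [0.995 0.047 0.092] jawang 0.047 F [ 0.33 -0.4   0.02] g 0.501 q [-0.7  -0.01  0.73  1.92  0.02  1.13  0.07]
```

{"fn": "move_arm", "kwargs": {
  "motion": "0 0 -0.04 0; 0 0 -0.08 0; 0 0 -0.11 0; 0 0 -0.125 0; 0 0 -0.136 0; 0 0 -0.136 0; 0 0 -0.136 0"
}}

```text
clock: 47.25
position: [0.5043, -0.0598, 0.0652]
ee_rot: [-0.021, 0.672, 0.011, 0.74]
ft_force: [-0.3, -0.4, -0.5]
grip_width: 0.503
```

```bash
python3 -c "
from h import *
st(); shot('wrist','w18'); shot('side','side18')
import cv2
cv2.imwrite('pics/c18.png',cv2.resize(cv2.imread('pics/side18.png')[150:300,260:420],None,fx=4,fy=4))"
```

```text
t 47.25 p [ 0.5043 -0.0598  0.0652] fing [ 0.095 -0.012 -0.995] jaw [0.994 0.046 0.095] jawang 0.046 F [-0.34 -0.39 -0.46] g 0.503 q [-0.64  0.21  0.73  2.06 -0.18  0.83  0.23]
```

View pics/w18.png

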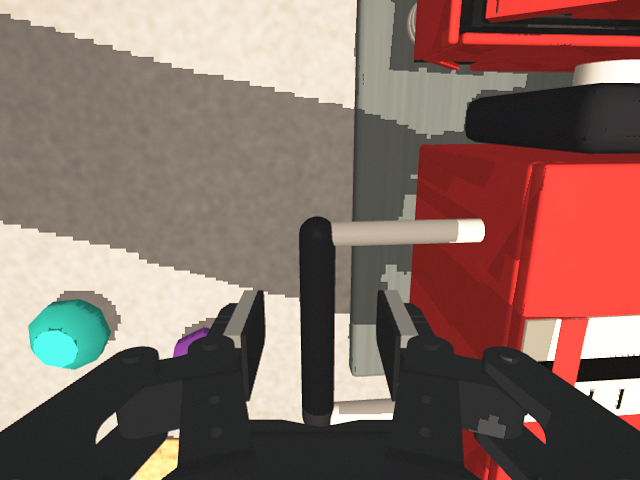

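View pics/c18.png

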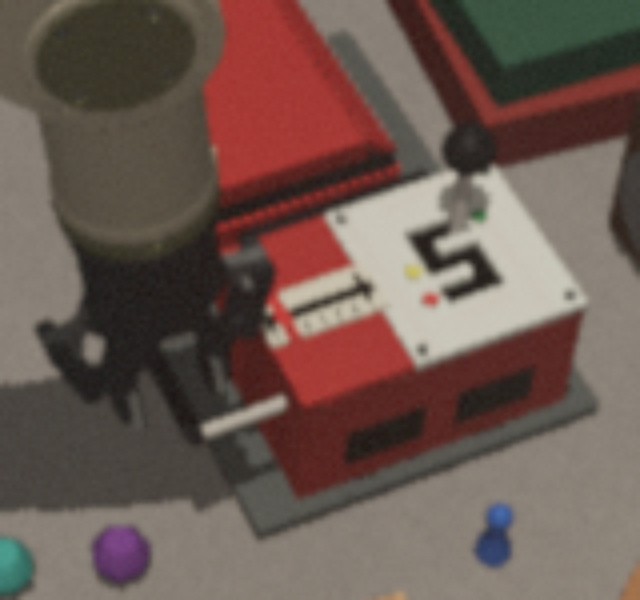

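{"fn": "move_arm", "kwargs": {
  "motion": "0 0 0 0; 0 0 0 0; 0 0 0 0; 0 0 0 0; 0 0 0 0",
  "grip": 0,
  "force": 50
}}

```text
clock: 47.98
position: [0.5034, -0.0597, 0.0646]
ee_rot: [-0.021, 0.673, 0.011, 0.739]
ft_force: [-4.1, 0.4, 6.8]
grip_width: 0.115
```

{"fn": "move_arm", "kwargs": {
  "motion": "-0.006 0 0 0; -0.012 -0.001 0 0; -0.018 -0.001 0 0; -0.024 -0.001 0 0; -0.03 -0.001 0 0; -0.036 -0.002 0 0; -0.042 -0.002 0 0; -0.047 -0.002 0 0; -0.05 -0.002 0 0; -0.05 -0.002 0 0"
}}

```text
clock: 49.22
position: [0.4546, -0.0619, 0.0648]
ee_rot: [-0.021, 0.672, 0.011, 0.74]
ft_force: [8.9, -1.3, -6.0]
grip_width: 0.119
```

```bash
python3 -c "
from h import *
st(); shot('wrist','w19'); shot('side','side19')
import cv2
cv2.imwrite('pics/c19.png',cv2.resize(cv2.imread('pics/side19.png')[150:300,260:420],None,fx=4,fy=4))"
```

```text
t 49.23 p [ 0.4546 -0.0619  0.0648] fing [ 0.097 -0.013 -0.995] jaw [0.994 0.046 0.097] jawang 0.046 F [ 8.87 -1.28 -6.03] g 0.119 q [-0.69  0.07  0.75  2.18 -0.05  0.81  0.14]
```

View pics/w19.png

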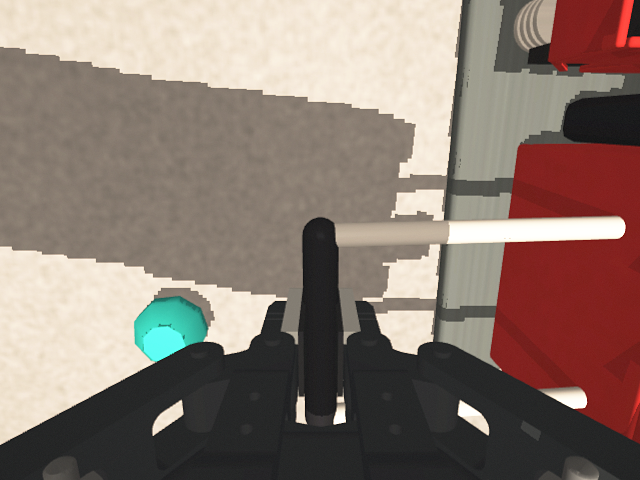

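View pics/c19.png

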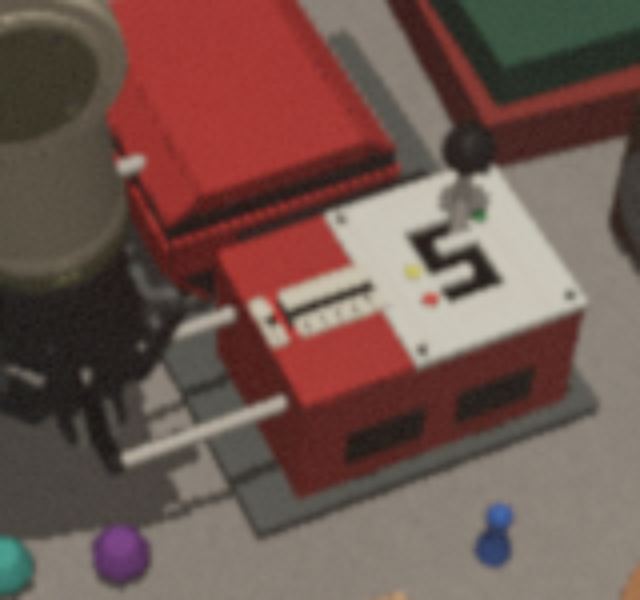

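```bash
python3 - <<'E'
from h import *
a=[cv2.resize(cv2.imread(f'pics/{f}.png')[212:240,318:362],(792,280) if 0 else None,fx=9,fy=9,interpolation=cv2.INTER_CUBIC) for f in('side18','side19')]
cv2.imwrite('pics/cmp.png',np.vstack(a))
for f in('side18','side19'):
    P=pts(load(f))
    # bar right end near (y~-0.095)
    m=(P[...,2]>0.07)&(P[...,2]<0.1)&(P[...,0]>0.42)&(P[...,0]<0.53)&(P[...,1]>-0.1)&(P[...,1]<-0.075); v,u=np.nonzero(m)
    q=P[m];print(f,len(q),q.min(0).round(4),q.max(0).round(4))
E
```

```text
side18 81 [ 0.498  -0.0996  0.0739] [ 0.5299 -0.075   0.0913]
side19 147 [ 0.4445 -0.1     0.0763] [ 0.5293 -0.0753  0.0901]
```

View pics/cmp.png

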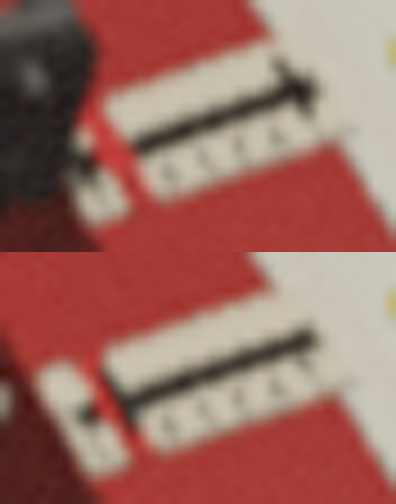

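```bash
python3 - <<'E'
from h import *
z=load('side18');P=pts(z)
p=P[222,351];print(p);p=np.array([p[0],p[1],.111])
d=np.array([-.9988,-.0483,0])
for t in(0,.044,.046,.048,.05,.052,.054):
    u,v=proj(z,p+d*t);print(t,((u-318)*9).round(0),((v-212)*9).round(0))
from workcell import get_obs;st()
E
```

```text
[ 0.62237869 -0.0603872   0.11786658]
0 295.0 107.0
0.044 139.0 162.0
0.046 132.0 165.0
0.048 125.0 167.0
0.05 118.0 170.0
0.052 111.0 172.0
0.054 103.0 175.0
t 49.33 p [ 0.4547 -0.0619  0.0648] fing [ 0.097 -0.013 -0.995] jaw [0.994 0.046 0.097] jawang 0.046 F [ 9.47 -0.66 -5.53] g 0.123 q [-0.69  0.07  0.75  2.18 -0.05  0.81  0.14]
```

{"fn": "move_arm", "kwargs": {
  "motion": "-0.001 0 0 0; -0.001 0 0 0; -0.001 0 0 0; -0.001 0 0 0; -0.001 0 0 0; -0.001 0 0 0; -0.001 0 0 0; -0.001 0 0 0; -0.001 0 0 0; -0.001 0 0 0"
}}

```text
clock: 50.58
position: [0.4538, -0.062, 0.0648]
ee_rot: [-0.021, 0.672, 0.011, 0.74]
ft_force: [8.1, -1.1, -6.0]
grip_width: 0.121
```

{"fn": "move_arm", "kwargs": {
  "motion": "0 0 0 0; 0 0 0 0; 0 0 0 0; 0 0 0 0; 0 0 0 0; 0 0 0 0; 0 0 0 0; 0 0 0 0; 0 0 0 0; 0 0 0 0"
}}

```text
clock: 51.82
position: [0.4538, -0.062, 0.0648]
ee_rot: [-0.021, 0.672, 0.011, 0.74]
ft_force: [9.6, -1.4, -5.8]
grip_width: 0.119
```

```bash
python3 - <<'E'
from h import *
st(); shot('side','side20'); shot('top','top20')
cv2.imwrite('pics/cmp20.png',cv2.resize(cv2.imread('pics/side20.png')[212:240,318:362],None,fx=16,fy=16,interpolation=cv2.INTER_CUBIC))
E
```

```text
t 51.83 p [ 0.4538 -0.062   0.0648] fing [ 0.097 -0.013 -0.995] jaw [0.994 0.046 0.097] jawang 0.046 F [ 9.59 -1.39 -5.76] g 0.119 q [-0.69  0.07  0.75  2.18 -0.05  0.81  0.13]
```

View pics/cmp20.png

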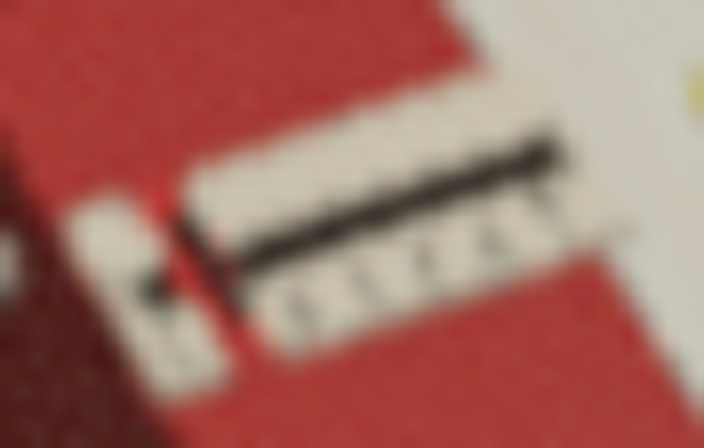

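{"fn": "move_arm", "kwargs": {
  "motion": "-0.001 0 0 0; -0.001 0 0 0; -0.001 0 0 0; -0.001 0 0 0; -0.001 0 0 0; -0.001 0 0 0; -0.001 0 0 0; -0.001 0 0 0; -0.001 0 0 0; -0.001 0 0 0"
}}

```text
clock: 53.18
position: [0.4529, -0.062, 0.0648]
ee_rot: [-0.021, 0.672, 0.011, 0.74]
ft_force: [10.0, -1.3, -6.3]
grip_width: 0.117
```

{"fn": "move_arm", "kwargs": {
  "motion": "0 0 0 0; 0 0 0 0; 0 0 0 0; 0 0 0 0; 0 0 0 0; 0 0 0 0; 0 0 0 0; 0 0 0 0; 0 0 0 0; 0 0 0 0"
}}

```text
clock: 54.42
position: [0.4528, -0.062, 0.0648]
ee_rot: [-0.021, 0.672, 0.011, 0.74]
ft_force: [9.7, -1.5, -5.8]
grip_width: 0.116
```

```bash
python3 - <<'E'
from h import *
st(); shot('top','top21');shot('side','side21')
a=cv2.resize(cv2.imread('pics/side21.png')[212:240,318:362],None,fx=9,fy=9,interpolation=cv2.INTER_CUBIC)
b=cv2.resize(cv2.imread('pics/top21.png')[212:254,300:344],None,fx=9,fy=9,interpolation=cv2.INTER_CUBIC)
cv2.imwrite('pics/cmp21.png',np.vstack([a,b]))
E
```

```text
t 54.42 p [ 0.4528 -0.062   0.0648] fing [ 0.098 -0.013 -0.995] jaw [0.994 0.046 0.097] jawang 0.046 F [ 9.68 -1.54 -5.77] g 0.116 q [-0.69  0.06  0.75  2.19 -0.05  0.81  0.13]
```

View pics/cmp21.png

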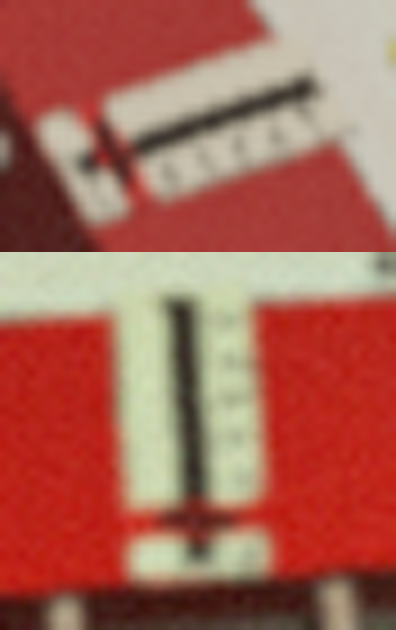

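{"fn": "move_arm", "kwargs": {
  "motion": "0.008 0 0 0; 0.016 0.001 0 0; 0.024 0.001 0 0; 0.032 0.002 0 0; 0.04 0.002 0 0; 0.047 0.002 0 0; 0.051 0.002 0 0; 0.0515 0.002 0 0; 0.0515 0.002 0 0"
}}

```text
clock: 55.65
position: [0.5033, -0.0597, 0.0646]
ee_rot: [-0.021, 0.673, 0.011, 0.739]
ft_force: [1.9, -1.4, 6.3]
grip_width: 0.117
```

{"fn": "move_arm", "kwargs": {
  "motion": "0 0 0 0; 0 0 0 0; 0 0 0 0; 0 0 0 0; 0 0 0.03 0; 0 0 0.08 0; 0 0 0.13 0; -0.01 -0.05 0.18 0; -0.01 -0.1 0.2 0; -0.01 -0.15 0.2 0",
  "grip": 0.4
}}

```text
clock: 56.9
position: [0.4937, -0.2118, 0.2667]
ee_rot: [-0.021, 0.671, 0.011, 0.741]
ft_force: [0.6, -0.0, -1.3]
grip_width: 0.402
```

```bash
python3 - <<'E'
from h import *
st(); shot('top','top22');shot('side','side22');shot('wrist','w22')
for f in ('top22','side22','w22'):
    P=pts(load(f));m=(P[...,2]>0.07)&(P[...,2]<0.1)&(P[...,0]>0.4)&(P[...,0]<0.515)&(P[...,1]>-0.09)&(P[...,1]<-0.03)
    q=P[m]
    if len(q): print('bar',f,len(q),((q.min(0)+q.max(0))/2).round(4))
    m=(P[...,2]>0.135)&(P[...,2]<0.19)&(P[...,0]>0.63)&(P[...,0]<0.75)&(P[...,1]>-0.13)&(P[...,1]<0.03);q=P[m]
    if len(q)>10: print('knob',f,len(q),((q.min(0)+q.max(0))/2).round(4))
    m=(P[...,2]>0.1)&(P[...,2]<.15)&(P[...,0]>0.55)&(P[...,0]<0.66)&(P[...,1]>0.07)&(P[...,1]<0.18);q=P[m]
    if len(q)>50: print('lid slope',np.linalg.lstsq(np.c_[q[:,:2],np.ones(len(q))],q[:,2],rcond=None)[0].round(3))
E
```

```text
t 56.9 p [ 0.4937 -0.2118  0.2667] fing [ 0.099 -0.012 -0.995] jaw [0.994 0.046 0.098] jawang 0.046 F [ 0.6  -0.04 -1.25] g 0.402 q [-0.59  0.02  0.96  1.76 -0.05  1.27  0.42]
bar top22 137 [ 0.5028 -0.06    0.085 ]
knob top22 170 [ 0.6986 -0.018   0.1676]
lid slope [ 0.001 -0.001  0.121]
bar side22 13 [ 0.504  -0.0852  0.0855]
knob side22 168 [ 0.7026 -0.0197  0.1574]
bar w22 665 [ 0.5018 -0.0763  0.0835]
```

View pics/side22.png

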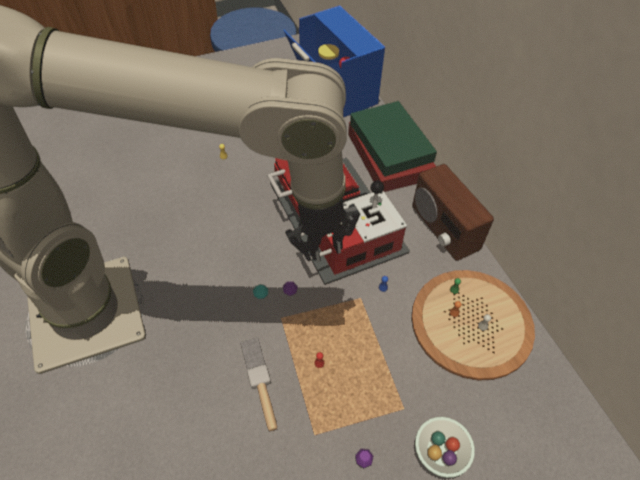

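View pics/top22.png

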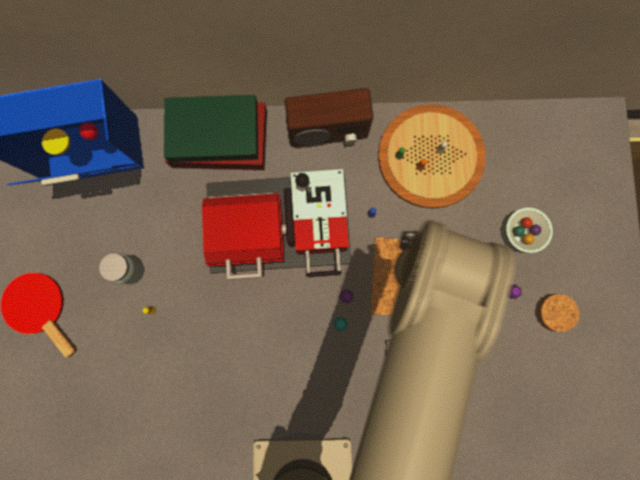

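```bash
python3 -c "
from workcell import hand_in
print(hand_in())"
```

```text
the job is handed in; nothing more can be done
None
```

The job is done and handed in after about 57 s of the 210 s allowed; `hand_in` gave no verdict.

**What I did**
- **Stones and lid:** I put all five stones from the mat into the tub and swung the lid shut by its handle.
- **Lever:** I guided it round the gate to the end of the fast slot.
- **Gauge:** I drew it out about 50 mm and held it there for over 4 s. I then led it back home and released it.

**What the last checks showed**
- **Stones:** the five were seen lying flat in the tub before I shut the lid. I have not seen them since, because the lid hides them.
- **Lid:** its top is level to within about 0.01 rad.
- **Lever:** the knob is about 21 mm back and 35 mm left of upright, roughly 0.14 rad fore and 0.23 rad side. That is the end of the fast slot.
- **Gauge:** its pointer stood in the middle of the red band in both the side and top pictures near the end of the hold. The bar is back at its starting place to within about 2 mm.
- **Bystanders:** the pegs and the jar stand where they were; the red peg (hidden from the top) shows only in the side picture, and the jar (hidden from the side) only in the top one. The arm is clear of everything.

**What did not go smoothly**
- On the way to the lever the arm ran up against the range limits of two joints, which left the tool tilted about 5° for the rest of the job. I led it out by a detour, and nothing was touched.
- A stone placing seems to have pushed the open lid back by a few millimetres. I re-measured the handle before gripping it.
- Positions from the two fixed cameras differed by 2 to 4 mm, so I used their mean and the wrist camera.

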